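Change the batch on the tube roller and zero its counter

TASK

The batch on the bench roller is finished: first take the blue-capped tubes off it and lay each in a slot of its own in the green ribbed rack. Then turn the knob of the roller's turns counter anticlockwise, all the way back to its zero stop. Only after that lay every orange-capped tube from the grey rack in a lane of its own on the roller, one per set of four wheels, so that all lie still and are not left rolling; leave the other things on the bench alone.

Things in the scene. Friction and masses are not known exactly. Their poses are not given: they have to be found in the camera images.
- done_0_mid (a point): Centre (middle of length, on the axis) of a finished tube: sealed amber tube with paper band, 30 mm diameter, 120 mm long, 90 g, rigid, with a BLUE hexagonal cap (30 mm across flats, 14 mm long) at its +x end. x runs along the tube. Starts on the roller. Two or three of the three are present; the rest read None.
- done_1_mid (a point): Centre (middle of length, on the axis) of a finished tube: sealed amber tube with paper band, 30 mm diameter, 120 mm long, 90 g, rigid, with a BLUE hexagonal cap (30 mm across flats, 14 mm long) at its +x end. x runs along the tube. Starts on the roller. Two or three of the three are present; the rest read None.
- done_2_mid (a point): Centre (middle of length, on the axis) of a finished tube: sealed amber tube with paper band, 30 mm diameter, 120 mm long, 90 g, rigid, with a BLUE hexagonal cap (30 mm across flats, 14 mm long) at its +x end. x runs along the tube. Starts on the roller. Two or three of the three are present; the rest read None.
- new_0_mid (a point): Centre of a waiting tube: same tube (30 mm diameter, 120 mm long, 90 g) with an ORANGE hexagonal cap at its +x end; x runs along the tube. Starts in the grey rack. Two or three of the three are present.
- new_1_mid (a point): Centre of a waiting tube: same tube (30 mm diameter, 120 mm long, 90 g) with an ORANGE hexagonal cap at its +x end; x runs along the tube. Starts in the grey rack. Two or three of the three are present.
- new_2_mid (a point): Centre of a waiting tube: same tube (30 mm diameter, 120 mm long, 90 g) with an ORANGE hexagonal cap at its +x end; x runs along the tube. Starts in the grey rack. Two or three of the three are present.
- lane_0 (a point): Where the centre of a tube lies when it rests in one of the three lanes of the roller; x along the lane (away from the robot, towards the drive head), z up. Lanes are 70 mm apart in y. The tube lies in the valley on four free wheels; under the middle of a tube it is open for 55 mm. Thin grey fins at the wheels part the lanes (35 mm to either side, tops 12 mm above this point).
- green_rack_slot_0 (a point): Where the centre of a tube lies when it rests in one of the three slots of the green rack (150 x 200 mm, fixed to the bench); x along the slot. A slot is two V-notched ribs (45 degree flanks) at 30 mm either side of this point along x; slots are 64 mm apart in y; the floor is 32 mm below this point; 34 mm tall end lips leave a 138 mm long space for the tube.
- lane_1 (a point): Where the centre of a tube lies when it rests in one of the three lanes of the roller; x along the lane (away from the robot, towards the drive head), z up. Lanes are 70 mm apart in y. The tube lies in the valley on four free wheels; under the middle of a tube it is open for 55 mm. Thin grey fins at the wheels part the lanes (35 mm to either side, tops 12 mm above this point).
- green_rack_slot_1 (a point): Where the centre of a tube lies when it rests in one of the three slots of the green rack (150 x 200 mm, fixed to the bench); x along the slot. A slot is two V-notched ribs (45 degree flanks) at 30 mm either side of this point along x; slots are 64 mm apart in y; the floor is 32 mm below this point; 34 mm tall end lips leave a 138 mm long space for the tube.
- lane_2 (a point): Where the centre of a tube lies when it rests in one of the three lanes of the roller; x along the lane (away from the robot, towards the drive head), z up. Lanes are 70 mm apart in y. The tube lies in the valley on four free wheels; under the middle of a tube it is open for 55 mm. Thin grey fins at the wheels part the lanes (35 mm to either side, tops 12 mm above this point).
- green_rack_slot_2 (a point): Where the centre of a tube lies when it rests in one of the three slots of the green rack (150 x 200 mm, fixed to the bench); x along the slot. A slot is two V-notched ribs (45 degree flanks) at 30 mm either side of this point along x; slots are 64 mm apart in y; the floor is 32 mm below this point; 34 mm tall end lips leave a 138 mm long space for the tube.
- roller: White roller, fixed to the bench, origin mid-underside. Each lane: four rubber wheels, 22 mm diameter, 14 mm wide, at x = -30 and +30 mm, 38 mm apart across. A 56 mm tall lip at x = -77 mm and the 82 mm tall drive head from x = +78 mm (knob on top) bound the lanes. The wheels turn with hardly any friction: a tube dropped or released off-centre rolls and spins for some seconds.
- grey_rack: Grey rack, same shape as the green one (150 x 200 mm, slots along its x at y = -64, 0, +64 mm, tube centre 40 mm above its origin), fixed; holds the waiting tubes at the start. Origin at the middle of its underside.
- counter (a joint): Reset knob of the turns counter, on top of the drive head, in rad: 0 at the zero stop, grows clockwise seen from above; starts somewhere from 0.9 to 2.4. Turn it anticlockwise (seen from above) to bring it to the stop. It stays where it is left (0.04 N m friction).
- counter_grip (a point): On the knob's axis at the height to grip it, 119 mm above the bench; z up; it turns with the knob and x runs along the knob's black bar (46 mm long, 14 mm wide, 32 mm tall, its top 7 mm above this point, on a 48 mm disc). At the zero stop the bar lies along the roller's x, its white pointer mark at its -x end (robot's side) by the red zero mark.
- small_jar: Bystander: small white jar with grey lid, 45 mm across, 72 mm tall; origin at the middle of its underside. Leave alone.
- beaker: Bystander: glass beaker, 52 mm across, 60 mm tall; origin at the middle of its underside. Leave alone.

How it is judged (in metres and radians):
On the way, in this order (a step that is already met when the one before it is completed fails the run):
1. every finished (blue-capped) tube lies still in a slot of the green rack, released (((distance between done_0_mid and green_rack_slot_0 below 0.018 m and angle between the x axis of done_0_mid and the x axis of green_rack_slot_0, either way round below 0.12 rad) or (distance between done_0_mid and green_rack_slot_1 below 0.018 m and angle between the x axis of done_0_mid and the x axis of green_rack_slot_1, either way round below 0.12 rad) or (distance between done_0_mid and green_rack_slot_2 below 0.018 m and angle between the x axis of done_0_mid and the x axis of green_rack_slot_2, either way round below 0.12 rad)) and linear speed of each of done_0, done_1, done_2 below 0.02 m/s and angular speed of each of done_0, done_1, done_2 below 0.25 rad/s and contact force between each of done_0, done_1, done_2 and the fingers below 0.1 N and ((distance between done_1_mid and green_rack_slot_0 below 0.018 m and angle between the x axis of done_1_mid and the x axis of green_rack_slot_0, either way round below 0.12 rad) or (distance between done_1_mid and green_rack_slot_1 below 0.018 m and angle between the x axis of done_1_mid and the x axis of green_rack_slot_1, either way round below 0.12 rad) or (distance between done_1_mid and green_rack_slot_2 below 0.018 m and angle between the x axis of done_1_mid and the x axis of green_rack_slot_2, either way round below 0.12 rad)) and ((distance between done_2_mid and green_rack_slot_0 below 0.018 m and angle between the x axis of done_2_mid and the x axis of green_rack_slot_0, either way round below 0.12 rad) or (distance between done_2_mid and green_rack_slot_1 below 0.018 m and angle between the x axis of done_2_mid and the x axis of green_rack_slot_1, either way round below 0.12 rad) or (distance between done_2_mid and green_rack_slot_2 below 0.018 m and angle between the x axis of done_2_mid and the x axis of green_rack_slot_2, either way round below 0.12 rad))), for 0.2 s.
2. the counter knob is back at its zero stop, with no waiting tube in a lane of the roller yet (value of joint counter below 0.06 rad and distance between each of new_0_mid, new_1_mid, new_2_mid and lane_0 above 0.03 m and distance between each of new_0_mid, new_1_mid, new_2_mid and lane_1 above 0.03 m and distance between each of new_0_mid, new_1_mid, new_2_mid and lane_2 above 0.03 m), for 0.2 s.
3. every waiting (orange-capped) tube lies still in a lane of the roller, released (((distance between new_0_mid and lane_0 below 0.018 m and angle between the x axis of new_0_mid and the x axis of lane_0, either way round below 0.12 rad) or (distance between new_0_mid and lane_1 below 0.018 m and angle between the x axis of new_0_mid and the x axis of lane_1, either way round below 0.12 rad) or (distance between new_0_mid and lane_2 below 0.018 m and angle between the x axis of new_0_mid and the x axis of lane_2, either way round below 0.12 rad)) and linear speed of each of new_0, new_1, new_2 below 0.02 m/s and angular speed of each of new_0, new_1, new_2 below 0.25 rad/s and contact force between each of new_0, new_1, new_2 and the fingers below 0.1 N and ((distance between new_1_mid and lane_0 below 0.018 m and angle between the x axis of new_1_mid and the x axis of lane_0, either way round below 0.12 rad) or (distance between new_1_mid and lane_1 below 0.018 m and angle between the x axis of new_1_mid and the x axis of lane_1, either way round below 0.12 rad) or (distance between new_1_mid and lane_2 below 0.018 m and angle between the x axis of new_1_mid and the x axis of lane_2, either way round below 0.12 rad)) and ((distance between new_2_mid and lane_0 below 0.018 m and angle between the x axis of new_2_mid and the x axis of lane_0, either way round below 0.12 rad) or (distance between new_2_mid and lane_1 below 0.018 m and angle between the x axis of new_2_mid and the x axis of lane_1, either way round below 0.12 rad) or (distance between new_2_mid and lane_2 below 0.018 m and angle between the x axis of new_2_mid and the x axis of lane_2, either way round below 0.12 rad))), for 0.3 s.
At the end, for the whole second after the job is handed in: Every blue-capped tube lies in a green rack slot and every orange-capped tube in a roller lane (centre within 18 mm of the resting point, axis within 0.12 rad), each released and still (under 0.02 m/s and 0.25 rad/s), and the counter knob stands within 0.06 rad of zero (all of step 1 and all of step 3 and value of joint counter below 0.06 rad); the robot touches nothing.
It fails at once if a bystander is pushed over 40 mm or tipped over (distance of any of small_jar, beaker from where it was at the start of the episode above 0.04 m or angle between any of small_jar, beaker's own z axis and vertical above 0.5 rad).
Of done_0, done_1, done_2 only 2 to 3 are there at a start; the rules pass over those that are not, and their reading is None.
Of new_0, new_1, new_2 only 2 to 3 are there at a start; the rules pass over those that are not, and their reading is None.
At some moment in a run one of new_0, new_1, new_2 may be knocked a few centimetres aside while the robot is not near it.
Once in a run the grip may slacken for a moment while it holds something.
It also fails if it takes over 210 s, if anything falls off the work surface, if the arm or the gripper's body presses on something with over 40 N, if the wrist force passes 120 N, or if a joint passes its speed limit or range.

ROBOT

A 7-joint arm with a two-finger parallel gripper is mounted at the origin on a cart in front of the work surface, level with it; the furniture and walls round the work are solid. World frame = base frame: x ahead of the robot, y to its left, z up, the work surface at z = 0. Lengths are in mm, angles in rad, forces in N, time in s.
With the tool pointing down it reaches from about 400 to 875 mm from the base axis. Payload 4.4 kg.
Tool frame: the origin (TCP) lies midway between the tips of the shut fingers; the grasp point (between the pads) lies 19 mm behind it (ctrl.pinch_z is the distance from the TCP to the grasp point, in mm); z points along the fingers, y is the line along which they close (so a half turn about z gives the same grasp; the last joint's range is limited). The gripper opens to 85 mm and grips with 20 to 120 N. Pads are 22 mm wide; open, the fingers measure 114 mm over their backs; the gripper's body (76 mm by 85 mm) begins 54 mm behind the grasp point. The pads swing forward as they close: fully open they stand 13 mm farther back than shut.
Start: joints at [1.177, 0.628, 0.038, 1.517, -0.027, 0.996, -0.02], TCP at [209.302, -615.394, 231.313] pointing down, gripper open.
Joint ranges: [-3.06, 3.06], [-0.37, 2.12], [-1.25, 1.32], [0.18, 2.47], [-1.1, 4.24], [0.23, 1.98], [-2.94, 2.94]. Speed limits (rad/s): [2.57, 2.57, 3.14, 3.14, 3.14, 3.14, 3.14].

INTERFACE

Orientations are given as [roll, pitch, yaw] about the fixed x, y, z axes, in that order (R = Rz(yaw) Ry(pitch) Rx(roll)).
In Python, from cell import read_state, cams, order, ctrl gives the robot as it stands.
- The arm moves only by the tool move_arm, never from a script. Its argument "targets" is text: rows parted by semicolons, each of 7 numbers parted by spaces: the gripper's target within -1 to 1 (fully open at 1, half-way at 0, shut at -1), then the shift along the tool's x, y, z in cm, then the turn, a rotation vector about the tool's x, y, z in degrees. A call has 1 to 5 rows; each row shifts and turns the commanded pose from where the row before left it, along the tool's axes as they then stand; what a row does not reach is not made up. A row lasts 1/12 s, in which the tool goes at most 41.7 mm and 7.16 degrees, less where a joint would pass 70% of its speed; a pose out of reach is approached as far as the arm can. A call with a gripper value outside its range is refused whole. The fingers move at their own pace and stop on an object; the grip force is fixed at half the most. Time passes only in rows, so rows that do not move let the fingers close. It gives the time, the measured TCP pose, the force, the opening and the grip force at its end, in the units of the state.
- read_state(): the state, without advancing time (a new reading comes with each control period).
- cams.get_image(name): name is "scene" or "side" or "wrist"; returns a dict with "color" (480x640x3 uint8, red, green, blue), "fovy" (degrees; the focal length in pixels is half the picture's height over the tangent of half this angle, whatever the lens; pixels are square), "cx", "cy" (the principal point, pixels), "rvec" (rotation vector, rad) and "tvec" (3), from world to camera coordinates, as OpenCV has them. Camera axes: x right, y down, z forward; pixel columns grow to the right and rows downward; lengths in mm; the calibration is good to about 2 mm. A picture is of the moment at which its call begins. There is no depth.
- order.finish_job(): hands the job in; it is judged then, once.
The state is a dict: "clock": time; "qpos": joint angles; "qd": joint speeds; "tau": joint torques, N m; "eef_pos": TCP position; "tool_rot": TCP orientation; "force": force on the tool from outside, world axes, zero at the start; "torque": the same for the moment, N m; "width": finger opening in mm; "gripper_force": force on a finger pad.
Only numpy, scipy, OpenCV 4.12 (cv2) and the standard library are available. Lean on these libraries where they do the work, as an engineer would, in place of code of your own. Each camera call takes 0.05 s, during which the arm holds its last target. There are 200 camera calls.

## Working session

There is one attempt and no reset: what is moved stays moved. The work goes in short steps, Python scripts to look and compute and a tool call to move; the robot and the scene stay as the last step left them, time stands still between calls to the robot, and variables do not carry over. Pictures are saved under pics/ and viewed, at most 14 in all, crops included, and the job is handed in when it is done.

Besides the shell and the picture viewer there is one more tool, called after ">>>" in YAML: its name, and indented under it one key for each argument. move_arm: Moves the arm, as the interface text tells. Its arguments: {"type":"object","properties":{"targets":{"type":"string"}},"required":["targets"]}

```bash
ls; mkdir -p pics; python3 - <<'E'
from cell import read_state, cams, order, ctrl
import cv2
s=read_state();print(s)
for n in ["scene","side","wrist"]:
    d=cams.get_image(n);cv2.imwrite(f"pics/{n}0.png",d["color"][:,:,::-1]);print(n,d["fovy"],d["cx"],d["cy"],d["rvec"],d["tvec"])
E
```

```text
pics
{'clock': 0.0, 'qpos': array([ 1.17719734,  0.62936571,  0.0384237 ,  1.5184253 , -0.02700617,
        0.99630384, -0.02003228]), 'qd': array([-5.40136491e-05, -5.60456080e-04, -2.22250697e-04, -6.61296600e-05,
        1.10036328e-03, -6.55143843e-04, -8.93082108e-04]), 'tau': array([-6.41132319e-04, -5.63424361e+01,  1.22603774e+00, -1.93453735e+01,
        1.09904876e-02,  1.02621727e-02, -1.52277602e-05]), 'eef_pos': array([ 209.09860241, -614.7504585 ,  230.35775741]), 'tool_rot': array([-3.13960790e+00,  1.27081370e-05,  3.27776832e-01]), 'force': array([ 0.16080831,  0.7588996 , -0.28939061]), 'torque': array([0.026964  , 0.00652162, 0.02813523]), 'gripper_force': 0.0, 'width': 85.27786697272953}
scene 49.29929512811167 324.9445333074784 238.9457538703801 [ 1.10610621 -2.40208676  0.98119288] [ 383.7010265   368.95433121 1173.19393534]
side 44.63062473029287 304.6754635643878 245.93716997826118 [ 2.05160408 -0.15377946  0.08963751] [-592.75166877  123.32668625 1628.43702315]
wrist 66.98630345964595 322.02577333280277 240.0330368402464 [-2.34207574  1.67705609  0.26339168] [-648.98380891  -40.2605863   379.51642282]
```

View pics/scene0.png

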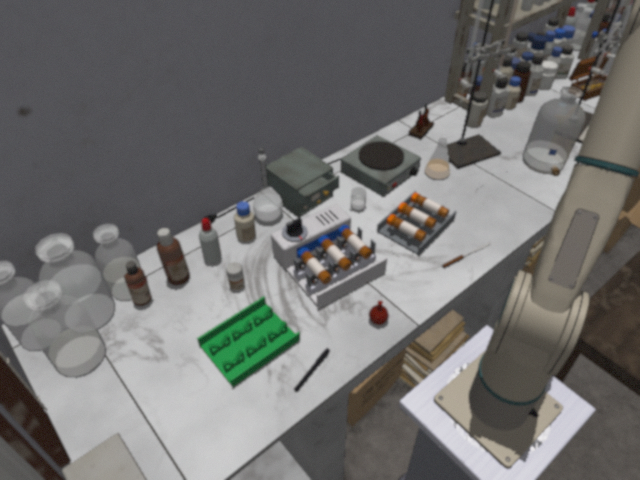

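View pics/side0.png

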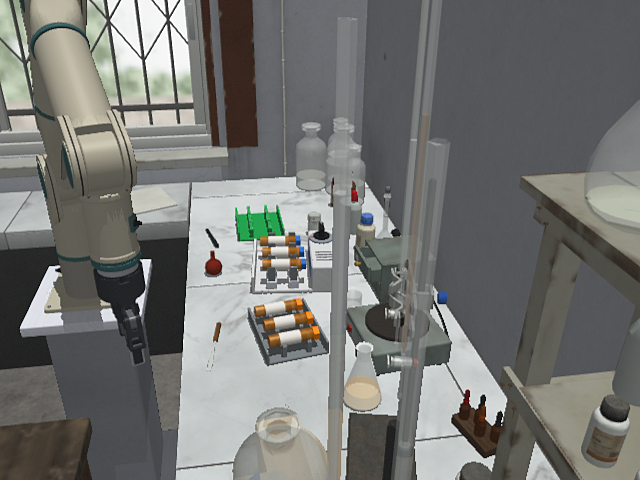

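The scene view shows the green rack at about (248,340), the roller at about (330,260) with the knob at (295,230), and the grey rack at about (417,222). The jar is at (235,275) and the beaker at (358,198). I'll zoom in next.

```bash
python3 - <<'E'
import cv2,numpy as np
a=cv2.imread("pics/scene0.png")[180:390,190:470];b=cv2.imread("pics/side0.png")[195:370,225:365]
a=cv2.resize(a,(800,600),interpolation=cv2.INTER_CUBIC);cv2.imwrite("pics/a.png",a)
cv2.imwrite("pics/b.png",cv2.resize(b,(480,600),interpolation=cv2.INTER_CUBIC))
E
cat > h.py <<'E'
import numpy as np,cv2
from cell import read_state, cams, order, ctrl
from scipy.spatial.transform import Rotation as R
def cam(n):
    d=cams.get_image(n);f=240/np.tan(np.radians(d["fovy"]/2))
    d["K"]=np.array([[f,0,d["cx"]],[0,f,d["cy"]],[0,0,1]]);d["R"]=cv2.Rodrigues(np.array(d["rvec"]))[0];d["t"]=np.array(d["tvec"]).ravel();return d
def plane(d,uv,z):
    uv=np.atleast_2d(np.array(uv,float));r=np.c_[uv,np.ones(len(uv))]@np.linalg.inv(d["K"]).T@d["R"];c=-d["R"].T@d["t"]
    return c+r*((z-c[2])/r[:,2])[:,None]
def proj(d,P):
    p=(np.atleast_2d(P)@d["R"].T+d["t"])@d["K"].T;return p[:,:2]/p[:,2:]
def blobs(d,lo,hi,amin=20):
    m=cv2.inRange(cv2.cvtColor(d["color"],cv2.COLOR_RGB2HSV),lo,hi)
    c,_=cv2.findContours(m,cv2.RETR_EXTERNAL,cv2.CHAIN_APPROX_NONE)
    return sorted([x for x in c if cv2.contourArea(x)>=amin],key=cv2.contourArea,reverse=True)
E
```

```text
(no output)
```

View pics/a.png

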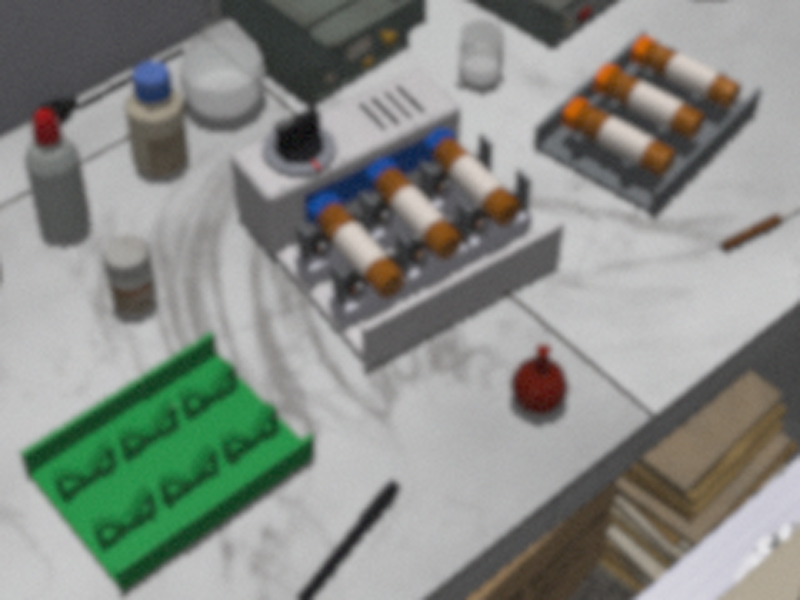

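View pics/b.png

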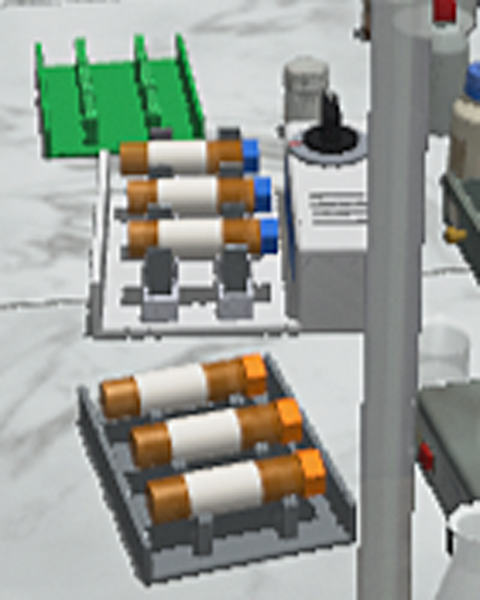

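The crops show three blue-capped tubes in the lanes, three orange-capped tubes in the grey rack, and an empty green rack. The knob pointer is not on zero. Next I'll measure by triangulating between the two views.

```bash
python3 - <<'E'
from h import *
D={n:cam(n) for n in("scene","side")}
def show(n,lo,hi,box,amin=8):
    o=[]
    for c in blobs(D[n],lo,hi,amin):
        u,v=c[:,0].mean(0)
        if box[0]<u<box[2] and box[1]<v<box[3]: 
            m=cv2.moments(c);o.append((round(m['m10']/m['m00'],1),round(m['m01']/m['m00'],1),cv2.contourArea(c)))
    return o
B={"scene":(190,180,470,390),"side":(225,195,332,370)}
for n in B:
    for k,lo,hi in(("blue",(105,120,60),(125,255,255)),("orange",(5,200,170),(16,255,255)),("amber",(5,120,40),(16,255,169)),("green",(55,120,30),(80,255,255)),("red",(0,150,100),(4,255,255))):
        print(n,k,show(n,lo,hi,B[n]))
for n in B:
    g=blobs(D[n],(55,120,30),(80,255,255))[0]
    print(n,"green quad",cv2.approxPolyDP(cv2.convexHull(g),4,True)[:,0].tolist())
# pixel HSV samples
h=cv2.cvtColor(D["side"]["color"],cv2.COLOR_RGB2HSV)
for p in((259,300),(298,309),(262,312),(265,341)):print(p,h[p[1],p[0]])
E
```

```text
scene blue [(319.8, 240.6, 264.5), (242.6, 208.4, 91.5)]
scene orange [(390.5, 217.5, 12.5), (414.5, 195.5, 8.0)]
scene amber [(324.3, 276.2, 89.5), (394.4, 221.2, 85.5), (344.4, 262.9, 84.0), (404.8, 208.9, 79.5), (365.2, 251.7, 77.0), (420.0, 234.4, 70.0), (417.7, 199.3, 65.5), (430.1, 221.8, 61.5), (326.4, 243.7, 51.0), (442.5, 211.7, 50.5), (306.2, 256.2, 50.0), (346.4, 233.0, 40.5)]
scene green [(247.0, 341.2, 4335.0)]
scene red []
side blue [(303.0, 263.5, 36.0), (301.2, 251.3, 31.0), (297.6, 240.0, 25.0)]
side orange [(308.6, 314.8, 28.0), (315.0, 329.6, 26.5)]
side amber [(309.4, 335.1, 112.5), (303.2, 319.5, 101.5), (293.4, 306.9, 86.0), (273.5, 341.5, 79.5), (268.7, 325.6, 68.5), (260.2, 312.8, 51.0), (295.0, 262.8, 48.5), (293.1, 250.4, 48.0), (290.1, 239.6, 39.0), (263.9, 242.3, 33.0), (266.1, 265.6, 29.5), (265.7, 253.2, 26.5)]
side green [(258.5, 224.8, 1049.0)]
side red []
scene green quad [[263, 298], [297, 339], [233, 384], [199, 338]]
side green quad [[277, 206], [283, 234], [239, 240], [236, 208]]
(259, 300) [ 90   6 211]
(298, 309) [ 14 242 139]
(262, 312) [ 15 156 131]
(265, 341) [103  22 139]
```

```bash
python3 - <<'E'
from h import *
D={n:cam(n) for n in("scene","side")}
def tri(a,b):
    P=[D[n]["K"]@np.c_[D[n]["R"],D[n]["t"]] for n in D]
    X=cv2.triangulatePoints(P[0],P[1],np.array(a,float).T,np.array(b,float).T);X=(X[:3]/X[3]).T
    e=[np.abs(proj(D[n],X)-p).max() for n,p in zip(D,(a,b))];return X.round(),np.round(e,1)
for k,a,b in(("roller tail",[(324.3,276.2),(344.4,262.9),(365.2,251.7)],[(263.9,242.3),(265.7,253.2),(266.1,265.6)]),
 ("roller head",[(306.2,256.2),(326.4,243.7),(346.4,233)],[(290.1,239.6),(293.1,250.4),(295,262.8)]),
 ("grey tail",[(420,234.4),(430.1,221.8),(442.5,211.7)],[(260.2,312.8),(268.7,325.6),(273.5,341.5)]),
 ("green lip L far,R far(near?)",[(263,298),(297,339),(233,384),(199,338)],[(283,234),(239,240),(236,208),(277,206)])):
    print(k,*tri(a,b))
for z in (34,):
    print(plane(D["scene"],[(263,298),(297,339),(233,384),(199,338)],z).round())
s=read_state();w=cam("wrist");T=R.from_euler('xyz',s["tool_rot"]).as_matrix()
c=-w["R"].T@w["t"];print("cam in tool",T.T@(c-s["eef_pos"]),(T.T@w["R"].T).round(3).tolist())
E
```

```text
roller tail [[491.  87.  67.]
 [490.  17.  68.]
 [485. -53.  67.]] [0.3 0.3]
roller head [[569.  82.  74.]
 [569.  12.  74.]
 [565. -58.  73.]] [0.6 0.5]
grey tail [[ 451. -238.   39.]
 [ 467. -298.   40.]
 [ 472. -360.   39.]] [0.1 0.1]
green lip L far,R far(near?) [[565. 230.  20.]
 [421. 235.   5.]
 [416. 429.  29.]
 [564. 423.  32.]] [2.2 1.3]
[[560. 235.  34.]
 [406. 246.  34.]
 [406. 429.  34.]
 [561. 423.  34.]]
cam in tool [  76.65962497    0.17979403 -141.86794914] [[-0.0, -0.953, -0.303], [1.0, -0.0, -0.001], [0.001, -0.303, 0.953]]
```

>>> move_arm:
  targets: "0.2 0 0 -1 0 0 6.26; 0.2 0 0 -2 0 0 6.26; 0.2 0 0 -2 0 0 6.26; 0.2 1 -2 -2 0 0 0; 0.2 1.4 -3.3 0 0 0 0"

```text
clock: 0.82
eef_pos: [231.8, -567.0, 305.1]
tool_rot: [3.132, -0.001, -0.006]
force: [0.9, -1.5, 1.2]
width: 51.0
gripper_force: 0.0
```

>>> move_arm:
  targets: "0.2 1.4 -3.3 0 0 0 0;0.2 1.4 -3.3 0 0 0 0;0.2 1.4 -3.3 0 0 0 0;0.2 1.4 -3.3 0 0 0 0;0.2 1.4 -3.3 0 0 0 0"

```text
clock: 1.23
eef_pos: [303.7, -395.7, 301.5]
tool_rot: [3.141, -0.001, -0.0]
force: [1.1, -0.0, 0.1]
width: 51.2
gripper_force: 0.0
```

>>> move_arm:
  targets: "0.2 1.4 -3.3 0 0 0 0;0.2 1.4 -3.3 0 0 0 0;0.2 1.4 -3.3 0 0 0 0;0.2 1.4 -3.3 0 0 0 0;0.2 1.4 -3.3 0 0 0 0"

```text
clock: 1.65
eef_pos: [373.7, -230.8, 301.7]
tool_rot: [3.141, -0.001, -0.0]
force: [0.5, -0.1, 0.4]
width: 51.1
gripper_force: 0.0
```

>>> move_arm:
  targets: "0.2 1.4 -3.3 0 0 0 0;0.2 1.4 -3.3 0 0 0 0;0.2 1.4 -3.3 0 0 0 0;0.2 1.4 -3.3 0 0 0 0;0.2 1.4 -3.3 0 0 0 0"

```text
clock: 2.07
eef_pos: [443.7, -65.7, 301.7]
tool_rot: [3.141, -0.001, -0.0]
force: [1.4, -0.2, 0.4]
width: 51.5
gripper_force: 0.0
```

>>> move_arm:
  targets: "0.2 1 -2 0 0 0 0;0.2 1 -2 0 0 0 0;0.2 1 -2 0 0 0 0;0.2 0 0 0 0 0 0;0.2 0 0 0 0 0 0"

```text
clock: 2.48
eef_pos: [473.5, -6.3, 301.3]
tool_rot: [-3.141, -0.0, 0.003]
force: [0.6, -0.1, -0.8]
width: 51.5
gripper_force: 0.0
```

```bash
python3 - <<'E'
from h import *
d=cam("wrist");cv2.imwrite("pics/w1.png",d["color"][:,:,::-1]);np.savez("w1.npz",**{k:d[k] for k in("color","K","R","t")})
print(read_state()["eef_pos"])
for k,lo,hi,z in(("blue",(105,120,60),(125,255,255),62),("orange",(5,200,170),(16,255,255),40),("amber",(5,120,40),(16,255,169),62),("green",(55,120,30),(80,255,255),0)):
    for c in blobs(d,lo,hi,60):
        (u,v),(w,h),a=cv2.minAreaRect(c);print(k,(round(u),round(v)),(round(w),round(h),round(a)),plane(d,(u,v),z)[0,:2].round())
E
```

```text
[473.04749981  -7.59063589 301.27425482]
blue (310, 57) (158, 7, 7) [611.   5.]
blue (234, 79) (36, 17, 7) [592.  79.]
blue (383, 84) (34, 18, 6) [588. -65.]
blue (308, 78) (32, 18, 6) [593.   7.]
orange (591, 109) (14, 31, 81) [ 566. -287.]
orange (527, 126) (14, 30, 82) [ 550. -223.]
amber (583, 126) (43, 36, 90) [ 550. -268.]
amber (232, 104) (36, 34, 5) [569.  83.]
amber (517, 142) (43, 24, 88) [ 534. -204.]
amber (580, 205) (22, 31, 90) [ 469. -282.]
amber (522, 218) (21, 28, 90) [ 454. -223.]
amber (632, 120) (43, 13, 90) [ 555. -316.]
amber (231, 186) (25, 28, 90) [489.  89.]
amber (630, 200) (22, 19, 90) [ 475. -334.]
amber (512, 289) (54, 8, 8) [ 370. -225.]
amber (369, 108) (14, 35, 14) [566. -53.]
amber (319, 104) (22, 34, 2) [569.  -4.]
amber (293, 101) (19, 35, 10) [572.  22.]
amber (358, 190) (25, 12, 90) [485. -44.]
amber (307, 186) (12, 23, 6) [489.  10.]
amber (389, 110) (12, 34, 6) [564. -73.]
amber (290, 184) (10, 24, 0) [491.  27.]
amber (535, 146) (29, 6, 90) [ 529. -223.]
amber (377, 191) (21, 13, 84) [483. -65.]
green (68, 173) (132, 136, 90) [493. 302.]
```

View pics/w1.png

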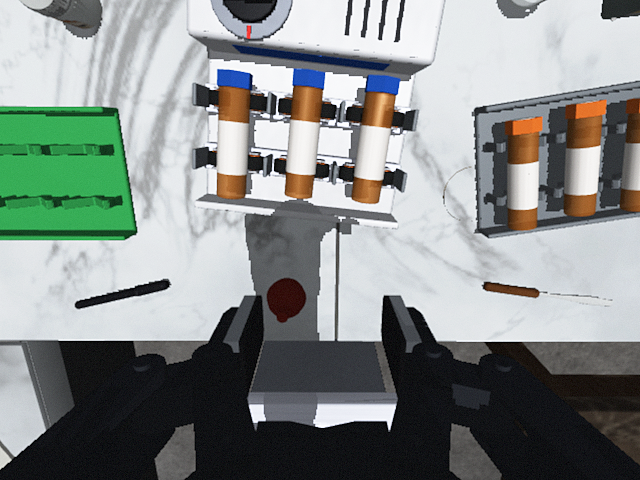

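```bash
cat >> h.py <<'E'
def tubes(d,z,box,cap):
    """axis midpoints from silhouette rows; returns (tail xy, cap xy, yaw) of tubes inside box (u0,v0,u1,v1)"""
    hsv=cv2.cvtColor(d["color"],cv2.COLOR_RGB2HSV)
    am=cv2.inRange(hsv,(4,110,25),(18,255,255));bl=cv2.inRange(hsv,(100,120,40),(125,255,255))
    m=am|(bl if cap=="blue" else 0*bl)
    k=np.zeros_like(m);k[box[1]:box[3],box[0]:box[2]]=255;m&=k
    m=cv2.morphologyEx(m,cv2.MORPH_CLOSE,np.ones((70,1),np.uint8)) if True else m
    m=cv2.morphologyEx(m,cv2.MORPH_OPEN,np.ones((5,9),np.uint8))
    out=[]
    for c in cv2.findContours(m,cv2.RETR_EXTERNAL,cv2.CHAIN_APPROX_NONE)[0]:
        x,y,w,h=cv2.boundingRect(c)
        if h<60 : continue
        mm=np.zeros_like(m);cv2.drawContours(mm,[c],-1,255,-1)
        rows=np.arange(y+4,y+h-4);mid=np.array([(np.median(np.nonzero(mm[r])[0]),r) for r in rows])
        P=plane(d,mid,z)[:,:2];p=np.polyfit(P[:,0],P[:,1],1)
        tail=plane(d,((x+w/2),y+h),z)[0];head=plane(d,((x+w/2),y),z)[0]
        out.append((P[:,0].min().round(),P[:,0].max().round(),np.polyval(p,P[:,0].mean()).round(1),P[:,0].mean().round(1),np.arctan(p[0]).round(3),(x,y,w,h)))
    return out
E
python3 - <<'E'
from h import *
d=dict(np.load("w1.npz"))
for t in tubes(d,62,(200,60,420,215),"blue"):print("R",t)
for t in tubes(d,40,(490,90,640,240),"or"):print("G",t)
print("grn",plane(d,[(115,108),(136,237)],34).round(), plane(d,[(123,202),(25,145),(102,145),(25,200),(95,200)],40).round())
print("head face",plane(d,[(190,36),(434,66)],82).round(),"lip",plane(d,[(196,207),(397,226)],56).round())
print("grey",plane(d,[(474,109),(478,237)],34).round(),"band",plane(d,[(232.5,149),(303,147.5),(373.5,151.5)],77).round(),plane(d,[(523,187),(582,168)],55).round())
print("knob",plane(d,[(249,5)],90).round(),"red",plane(d,[(249,32)],85).round())
E
```

```text
R (np.float64(479.0), np.float64(595.0), np.float64(82.9), np.float64(539.0), np.float64(-0.103), (214, 71, 47, 129))
R (np.float64(475.0), np.float64(605.0), np.float64(-58.3), np.float64(542.0), np.float64(0.009), (335, 61, 65, 143))
R (np.float64(480.0), np.float64(604.0), np.float64(10.8), np.float64(544.3), np.float64(-0.143), (283, 61, 48, 138))
G (np.float64(439.0), np.float64(552.0), np.float64(-227.3), np.float64(497.5), np.float64(0.158), (505, 119, 37, 112))
G (np.float64(455.0), np.float64(569.0), np.float64(-289.6), np.float64(513.8), np.float64(0.168), (564, 102, 43, 116))
G (np.float64(461.0), np.float64(571.0), np.float64(-343.0), np.float64(517.8), np.float64(0.233), (620, 100, 20, 113))
grn [[566. 214.  34.]
 [423. 213.  34.]] [[466. 218.  40.]
 [528. 314.  40.]
 [529. 231.  40.]
 [468. 329.  40.]
 [468. 250.  40.]]
head face [[ 625.  111.   82.]
 [ 601. -108.   82.]] lip [[464. 131.  56.]
 [443. -90.  56.]]
grey [[ 566. -168.   34.]
 [ 424. -191.   34.]] band [[527.  81.  77.]
 [529.  12.  77.]
 [525. -57.  77.]] [[ 487. -222.   55.]
 [ 507. -281.   55.]]
knob [[647.  56.  90.]] red [[627.  58.  85.]]
```

Wrist view: roller yaw is about -0.10, with tube centres near (537,80), (537,11) and (533,-58) and z about 62. The grey rack yaw is about 0.16, and the green rack yaw is about 0 near y≈315-325. I'll go to the first tube.

>>> move_arm:
  targets: "0.2 1.9 -3.1 -2 0 0 5.73;0.2 1.9 -3.1 2 0 0 0;0.2 1.8 -3.1 4 0 0 0;0.2 0 0 4 0 0 0;0.2 0 0 4 0 0 0"

```text
clock: 2.95
eef_pos: [531.9, 75.6, 189.6]
tool_rot: [-3.141, -0.003, -0.099]
force: [0.4, -0.3, -0.4]
width: 51.5
gripper_force: 0.0
```

>>> move_arm:
  targets: "0.2 0 0 2 0 0 0;0.2 0 0 2 0 0 0;0.2 0 0 1 0 0 0;0.2 0 0 0 0 0 0;0.2 0 0 0 0 0 0"

```text
clock: 3.37
eef_pos: [530.8, 74.2, 140.7]
tool_rot: [3.141, -0.0, -0.101]
force: [-0.2, -0.2, 0.9]
width: 51.2
gripper_force: 0.0
```

```bash
cat >> h.py <<'E'
def go(x,y,z,yaw):
    """tool-axis delta (cm) after first turning to yaw, and the turn (deg about tool z)"""
    s=read_state();p=s["eef_pos"];r=s["tool_rot"]
    M=R.from_euler('xyz',[np.pi,0,yaw]).as_matrix()
    dy=(yaw-r[2]+np.pi)%(2*np.pi)-np.pi
    print("from",p.round(1),"yaw",r[2].round(3),"-> cm",(M.T@(np.array([x,y,z])-p)/10).round(2),"turn",np.degrees(-dy).round(1))
E
python3 - <<'E'
from h import *
d=cam("wrist");cv2.imwrite("pics/w2.png",d["color"][:,:,::-1])
np.savez("w2.npz",**{k:d[k] for k in("color","K","R","t")});s=read_state();print(s["eef_pos"],s["tool_rot"],s["width"])
# where does the line under the grasp point, z 40..150, project?
print(proj(d,[[*s["eef_pos"][:2],z] for z in(62,120)]).round())
E
```

```text
[531.41822419  74.56156114 141.39110636] [-3.14136007e+00 -1.82100239e-03 -1.01013687e-01] 51.32224424147084
[[321. 249.]
 [320. 287.]]
```

View pics/w2.png

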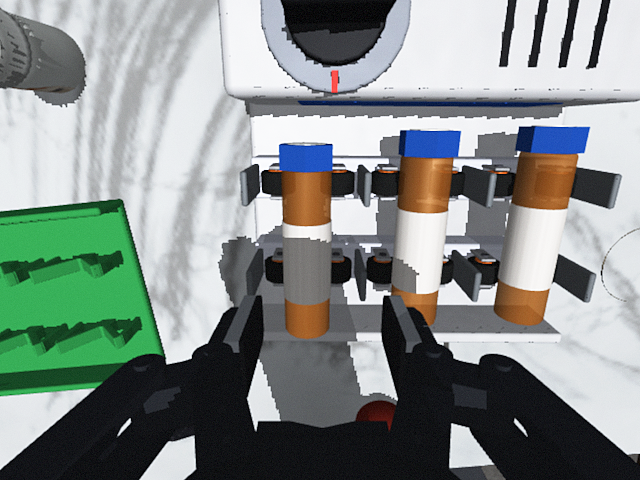

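```bash
python3 - <<'E'
from h import *
d=dict(np.load("w2.npz"))
print("tube1 ends(z62), wheels",plane(d,[(306,146),(307,332),(306,235)],62).round(),plane(d,[(307,183),(307,269)],50).round())
print("caps/tails t2,t3",plane(d,[(429,131),(413,320),(552,129),(520,320)],62).round())
print("fins left/mid/right z74",plane(d,[(249,168),(365,166),(484,168),(602,172)],74).round())
print("green corner",plane(d,[(122,200)],34).round(), plane(d,[(35,262),(35,337)],45).round(),"red",plane(d,[(335,84)],85).round())
x,y=plane(d,[(307,225)],62)[0,:2];go(x,y,42,-0.1)
E
```

```text
tube1 ends(z62), wheels [[596.  77.  62.]
 [472.  90.  62.]
 [542.  83.  62.]] [[573.  79.  50.]
 [514.  86.  50.]]
caps/tails t2,t3 [[597.   4.  62.]
 [474.  17.  62.]
 [591. -67.  62.]
 [466. -56.  62.]]
fins left/mid/right z74 [[588. 110.  74.]
 [582.  44.  74.]
 [574. -23.  74.]
 [565. -90.  74.]]
green corner [[571. 209.  34.]] [[536. 276.  45.]
 [478. 296.  45.]] red [[626.  57.  85.]]
from [531.4  74.6 141.4] yaw -0.101 -> cm [ 1.59 -0.85  9.94] turn -0.1
```

>>> move_arm:
  targets: "0.2 0.7 -0.45 2 0 0 0;0.2 0.6 -0.4 2 0 0 0;0.2 0 0 2 0 0 0;0.2 0 0 2 0 0 0;0.2 0 0 1 0 0 0"

```text
clock: 3.83
eef_pos: [544.7, 82.1, 50.0]
tool_rot: [-3.142, -0.001, -0.1]
force: [-1.0, -0.4, 0.1]
width: 50.8
gripper_force: 0.0
```

>>> move_arm:
  targets: "0.2 0 0 0.9 0 0 0;-1 0 0 0 0 0 0;-1 0 0 0 0 0 0;-1 0 0 0 0 0 0;-1 0 0 0 0 0 0"

```text
clock: 4.25
eef_pos: [545.1, 82.3, 42.3]
tool_rot: [-3.141, -0.002, -0.1]
force: [0.5, 0.5, -0.5]
width: 28.2
gripper_force: 59.1
```

>>> move_arm:
  targets: "-1 0 0 -1 0 0 0;-1 0 0 -3 0 0 0;-1 0 0 -4 0 0 0;-1 0 0 -4 0 0 0;-1 0 0 -3 0 0 0"

```text
clock: 4.67
eef_pos: [545.2, 82.3, 195.5]
tool_rot: [-3.141, -0.004, -0.1]
force: [0.4, -0.3, -2.4]
width: 28.3
gripper_force: 59.3
```

>>> move_arm:
  targets: "-1 0 -2 0 0 0 -5.73;-1 -1 -4 0 0 0 0;-1 -1 -4 0 0 0 0;-1 -1 -4 0 0 0 0;-1 -1 -4 0 0 0 0"

```text
clock: 5.08
eef_pos: [505.8, 263.5, 192.8]
tool_rot: [-3.141, -0.001, -0.001]
force: [0.1, 1.0, -1.4]
width: 28.2
gripper_force: 59.3
```

>>> move_arm:
  targets: "-1 0 -2 0 0 0 0;-1 0 0 0 0 0 0;-1 0 0 0 0 0 0"

```text
clock: 5.33
eef_pos: [505.8, 283.5, 192.2]
tool_rot: [-3.141, -0.001, 0.003]
force: [0.3, -1.1, -1.9]
width: 28.4
gripper_force: 59.4
```

```bash
python3 - <<'E'
from h import *
d=cam("wrist");cv2.imwrite("pics/w3.png",d["color"][:,:,::-1])
np.savez("w3.npz",**{k:d[k] for k in("color","K","R","t")});s=read_state();print(s["eef_pos"],s["tool_rot"],s["width"])
print(proj(d,[[*s["eef_pos"][:2],z] for z in(40,)]).round())
E
```

```text
[506.42086526 281.46884326 191.99949753] [ 3.14075044e+00 -7.31967330e-04  2.73758885e-04] 28.962080914688947
[[324. 220.]]
```

View pics/w3.png

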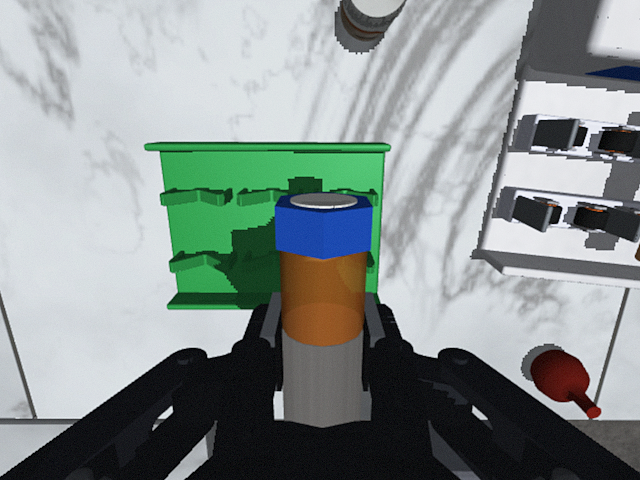

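```bash
python3 - <<'E'
from h import *
d=dict(np.load("w3.npz"))
print("far lip z34",plane(d,[(147,146),(390,146)],34).round(),"near lip",plane(d,[(167,304)],34).round())
print("floor edges z4",plane(d,[(163,185),(175,290),(384,185),(380,290)],4).round())
print("left ribs z25",plane(d,[(162,193),(232,193),(170,258),(224,258)],25).round(),plane(d,[(197,195),(197,262)],25).round())
E
```

```text
far lip z34 [[566. 424.  34.]
 [566. 229.  34.]] near lip [[425. 426.  34.]]
floor edges z4 [[530. 428.   4.]
 [425. 430.   4.]
 [530. 227.   4.]
 [425. 225.   4.]]
left ribs z25 [[526. 421.  25.]
 [526. 361.  25.]
 [467. 421.  25.]
 [467. 372.  25.]] [[525. 391.  25.]
 [463. 397.  25.]]
```

>>> move_arm:
  targets: "-1 0 -3.65 0 0 0 0;-1 0 -3.65 0 0 0 0;-1 0 -3.65 2 0 0 0;-1 0 0 4 0 0 0;-1 0 0 4 0 0 0"

```text
clock: 5.8
eef_pos: [507.8, 393.8, 92.2]
tool_rot: [-3.138, -0.004, 0.001]
force: [0.2, -1.2, -1.1]
width: 28.5
gripper_force: 59.6
```

>>> move_arm:
  targets: "-1 0 0 3 0 0 0;-1 0 0 2 0 0 0;-1 0 0 1.2 0 0 0;-1 0 0 0.3 0 0 0;-1 0 0 0 0 0 0"

```text
clock: 6.22
eef_pos: [507.1, 390.3, 26.3]
tool_rot: [3.141, -0.0, -0.002]
force: [0.3, -0.1, -0.9]
width: 28.6
gripper_force: 59.6
```

>>> move_arm:
  targets: "-1 0 0 0.2 0 0 0;-1 0 0 0.2 0 0 0;-1 0 0 0.2 0 0 0;-1 0 0 0 0 0 0"

```text
clock: 6.55
eef_pos: [506.7, 391.8, 21.0]
tool_rot: [-3.141, -0.001, -0.0]
force: [-0.4, 0.1, 0.3]
width: 29.0
gripper_force: 45.9
```

>>> move_arm:
  targets: "-1 0 0 0.15 0 0 0;-1 0 0 0 0 0 0"

```text
clock: 6.72
eef_pos: [506.4, 391.7, 19.0]
tool_rot: [-3.141, -0.0, 0.0]
force: [-0.9, -0.1, -0.6]
width: 28.7
gripper_force: 59.1
```

>>> move_arm:
  targets: "-1 0 0 0.15 0 0 0;-1 0 0 0 0 0 0"

```text
clock: 6.88
eef_pos: [506.3, 391.6, 17.1]
tool_rot: [3.141, 0.0, 0.0]
force: [-0.6, -0.5, -2.3]
width: 28.7
gripper_force: 59.1
```

>>> move_arm:
  targets: "-1 0 0 0.15 0 0 0;-1 0 0 0 0 0 0"

```text
clock: 7.05
eef_pos: [506.3, 391.5, 15.5]
tool_rot: [3.141, 0.0, -0.0]
force: [-0.4, -0.2, -1.5]
width: 28.7
gripper_force: 59.1
```

>>> move_arm:
  targets: "-1 0 0 0.15 0 0 0;-1 0 0 0 0 0 0"

```text
clock: 7.22
eef_pos: [506.6, 392.2, 14.5]
tool_rot: [-3.141, -0.001, 0.0]
force: [-0.3, 1.0, 0.3]
width: 28.5
gripper_force: 59.6
```

>>> move_arm:
  targets: "-1 0 0 0.15 0 0 0;-1 0 0 0 0 0 0"

```text
clock: 7.38
eef_pos: [506.7, 392.4, 14.2]
tool_rot: [-3.141, -0.001, 0.001]
force: [-1.2, -1.0, 9.3]
width: 28.7
gripper_force: 60.4
```

```bash
python3 - <<'E'
from h import *
d=cam("wrist");e=cam("scene")
a=e["color"][270:400,180:320];a=cv2.resize(a,(640,594),interpolation=cv2.INTER_CUBIC)[:480]
cv2.imwrite("pics/w4.png",cv2.resize(np.hstack([d["color"],a])[:,:,::-1],(800,300)))
s=read_state();print(s["eef_pos"],s["width"],s["force"])
for c in blobs(d,(105,120,60),(125,255,255),200):print(cv2.boundingRect(c))
print(proj(d,[[560,391.5,55],[560,391.5,25],[545,376,40],[545,406,40]]).round())
E
```

```text
[506.67392218 392.3456403   14.22983353] 28.49875488491266 [-2.34784124 -0.88225393  9.40673688]
(275, 195, 97, 64)
[[323. 211.]
 [323. 192.]
 [369. 244.]
 [280. 244.]]
```

View pics/w4.png

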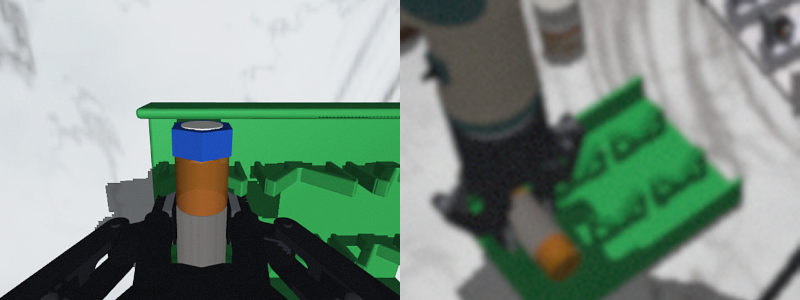

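Contact came at TCP z≈14.5, so the lane height is about 68, and the picture shows the tube seated in the left slot. I'll release it and go for tube 2.

>>> move_arm:
  targets: "0 0 0 0 0 0 0;0.1 0 0 0 0 0 0;0.1 0 0 0 0 0 0;0.1 0 0 -1 0 0 0;0.1 0 0 -3 0 0 0"

```text
clock: 7.9
eef_pos: [503.6, 389.3, 49.5]
tool_rot: [3.136, 0.007, 0.0]
force: [0.5, 0.6, 0.3]
width: 46.8
gripper_force: 0.0
```

>>> move_arm:
  targets: "0.2 0 0 -4 0 0 0;0.2 0 0 -4 0 0 0;0.2 0 2 -4 0 0 5.73;0.2 0 4 0 0 0 0;0.2 0 4 0 0 0 0"

```text
clock: 8.32
eef_pos: [499.7, 295.0, 173.5]
tool_rot: [-3.137, -0.006, -0.097]
force: [1.4, -0.9, -0.7]
width: 51.3
gripper_force: 0.0
```

>>> move_arm:
  targets: "0.2 0 4 0 0 0 0;0.2 0 4 0 0 0 0;0.2 0 4 0 0 0 0;0.2 0 4 0 0 0 0;0.2 0 4 0 0 0 0"

```text
clock: 8.73
eef_pos: [478.0, 92.6, 170.8]
tool_rot: [-3.142, -0.001, -0.1]
force: [1.1, -0.5, -0.1]
width: 51.3
gripper_force: 0.0
```

```bash
python3 - <<'E'
from h import *
for y,x in((11,543),):go(x,y,130,-0.1)
E
```

```text
from [478.   92.6 170.8] yaw -0.1 -> cm [7.28 7.47 4.08] turn 0.0
```

>>> move_arm:
  targets: "0.2 3.5 3.75 0 0 0 0;0.2 3.5 3.75 1 0 0 0;0.2 0 0 3 0 0 0;0.2 0 0 1 0 0 0;0.2 0 0 0 0 0 0"

```text
clock: 9.15
eef_pos: [526.3, 28.3, 120.3]
tool_rot: [3.141, 0.005, -0.101]
force: [-0.5, 1.0, 0.1]
width: 51.3
gripper_force: 0.0
```

```bash
python3 - <<'E'
from h import *
d=cam("wrist");s=read_state();print(s["eef_pos"])
for k,lo,hi in(("blue",(105,120,60),(125,255,255)),("amber",(4,110,25),(18,255,255))):
  for c in blobs(d,lo,hi,150):
    x,y,w,h=cv2.boundingRect(c);print(k,(x,y,w,h),plane(d,[(x+w/2,y),(x+w/2,y+h)],68).round()[:,:2].tolist())
print(proj(d,[*s["eef_pos"][:2],68]))
E
```

```text
[527.09532983  29.32751993 121.54942939]
blue (450, 126, 75, 31) [[593.0, -64.0], [578.0, -64.0]]
blue (322, 131, 60, 31) [[598.0, 5.0], [582.0, 6.0]]
blue (205, 98, 293, 7) [[613.0, 4.0], [610.0, 4.0]]
amber (448, 155, 66, 64) [[579.0, -61.0], [544.0, -62.0]]
amber (304, 161, 87, 62) [[583.0, 9.0], [549.0, 11.0]]
amber (434, 295, 56, 49) [[499.0, -53.0], [465.0, -53.0]]
amber (322, 302, 48, 45) [[501.0, 16.0], [470.0, 18.0]]
[[319.12238871 263.32925813]]
```

>>> move_arm:
  targets: "0.2 0.75 0.8 0 0 0 0;0.2 0.75 0.8 0 0 0 0;0.2 0 0 2 0 0 0;0.2 0 0 2 0 0 0;0.2 0 0 2 0 0 0"

```text
clock: 9.62
eef_pos: [544.0, 10.7, 63.0]
tool_rot: [-3.141, -0.004, -0.1]
force: [-0.1, 0.1, 0.1]
width: 51.0
gripper_force: 0.0
```

>>> move_arm:
  targets: "0.2 0 0 1.5 0 0 0;0.2 0 0 0.45 0 0 0;-1 0 0 0 0 0 0;-1 0 0 0 0 0 0;-1 0 0 0 0 0 0"

```text
clock: 10.03
eef_pos: [542.9, 11.4, 43.8]
tool_rot: [-3.141, -0.002, -0.1]
force: [1.1, 1.0, -1.2]
width: 28.8
gripper_force: 59.0
```

>>> move_arm:
  targets: "-1 0 0 0 0 0 0"

```text
clock: 10.12
eef_pos: [542.7, 11.3, 43.7]
tool_rot: [-3.141, -0.002, -0.1]
force: [0.8, -1.1, -0.8]
width: 28.6
gripper_force: 59.0
```

>>> move_arm:
  targets: "-1 0 0 -1 0 0 0;-1 0 0 -3 0 0 0;-1 0 0 -4 0 0 0;-1 0 0 -4 0 0 0;-1 0 -2 0 0 0 -5.73"

```text
clock: 10.53
eef_pos: [548.3, 26.8, 170.8]
tool_rot: [3.139, -0.013, -0.006]
force: [1.2, -0.1, -0.8]
width: 28.3
gripper_force: 59.3
```

>>> move_arm:
  targets: "-1 -0.8 -4 0 0 0 0;-1 -0.8 -4 0 0 0 0;-1 -0.8 -4 0 0 0 0;-1 -0.8 -4 0 0 0 0;-1 -0.6 -4 0 0 0 0"

```text
clock: 10.95
eef_pos: [504.9, 232.9, 164.0]
tool_rot: [-3.141, -0.001, -0.0]
force: [1.3, 0.6, -1.6]
width: 28.8
gripper_force: 59.3
```

>>> move_arm:
  targets: "-1 0 -4 0 0 0 0;-1 0 -3 0 0 0 0;-1 0 -2.5 0 0 0 0;-1 0 0 0 0 0 0;-1 0 0 0 0 0 0"

```text
clock: 11.37
eef_pos: [505.0, 328.1, 163.5]
tool_rot: [-3.141, -0.001, 0.004]
force: [0.3, -0.7, -1.8]
width: 28.6
gripper_force: 59.4
```

>>> move_arm:
  targets: "-1 0 0 3.5 0 0 0;-1 0 0 3.5 0 0 0;-1 0 0 3.5 0 0 0;-1 0 0 2.5 0 0 0;-1 0 0 1.2 0 0 0"

```text
clock: 11.78
eef_pos: [504.7, 323.9, 18.6]
tool_rot: [3.139, 0.003, -0.002]
force: [-4.9, 9.1, 27.8]
width: 28.4
gripper_force: 61.8
```

>>> move_arm:
  targets: "-1 0 0 0.3 0 0 0;-1 0 0 0.1 0 0 0;-1 0 0 0 0 0 0;-1 0 0 0 0 0 0"

```text
clock: 12.12
eef_pos: [506.4, 325.7, 17.7]
tool_rot: [-3.142, -0.001, -0.001]
force: [-0.9, -0.1, -0.6]
width: 28.4
gripper_force: 59.6
```

>>> move_arm:
  targets: "-1 0 0 0.15 0 0 0;-1 0 0 0 0 0 0;-1 0 0 0 0 0 0"

```text
clock: 12.37
eef_pos: [506.3, 326.8, 16.3]
tool_rot: [-3.14, -0.001, 0.0]
force: [-1.4, 1.9, 5.9]
width: 28.7
gripper_force: 60.1
```

```bash
python3 - <<'E'
from h import *
d=cam("wrist");e=cam("side");f=cam("scene")
a=cv2.resize(e["color"][200:245,230:300],(640,480),interpolation=cv2.INTER_CUBIC)
cv2.imwrite("pics/w5.png",cv2.resize(np.hstack([d["color"],a])[:,:,::-1],(800,300)))
s=read_state();print(s["eef_pos"],s["width"],s["force"])
E
```

```text
[506.31478673 326.8466286   16.2037144 ] 28.73106761704069 [-1.98285583  2.34784546  5.54228386]
```

View pics/w5.png

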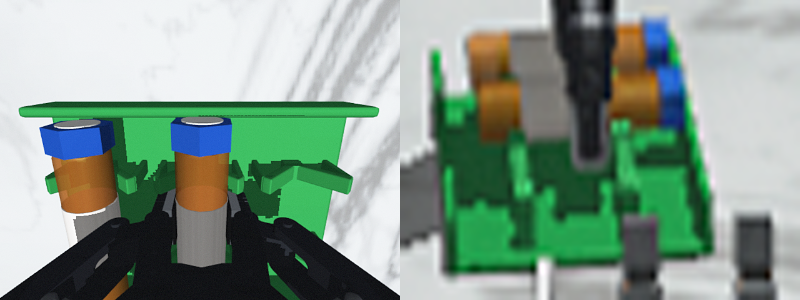

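Tube 2 is seated beside tube 1 and both are aligned. I'll release it and go for tube 3.

>>> move_arm:
  targets: "0 0 0 0 0 0 0;0 0 0 0 0 0 0;0 0 0 0 0 0 0;0 0 0 -1 0 0 0;0 0 0 -3 0 0 0"

```text
clock: 12.93
eef_pos: [503.2, 324.0, 52.2]
tool_rot: [3.137, 0.007, -0.0]
force: [0.4, -0.7, -1.0]
width: 42.6
gripper_force: 0.0
```

>>> move_arm:
  targets: "0.2 0 0 -4 0 0 0;0.2 0 0 -4 0 0 0;0.2 0 2 -3 0 0 5.73;0.2 0 4 0 0 0 0;0.2 0 4 0 0 0 0"

```text
clock: 13.35
eef_pos: [499.1, 227.6, 168.1]
tool_rot: [-3.138, -0.006, -0.097]
force: [1.0, -1.4, 0.3]
width: 51.6
gripper_force: 0.0
```

>>> move_arm:
  targets: "0.2 0 4 0 0 0 0;0.2 0 4 0 0 0 0;0.2 0 4 0 0 0 0;0.2 0 4 0 0 0 0;0.2 0 4 0 0 0 0"

```text
clock: 13.77
eef_pos: [477.3, 25.6, 165.8]
tool_rot: [3.141, -0.001, -0.1]
force: [1.1, -0.4, 0.2]
width: 51.2
gripper_force: 0.0
```

>>> move_arm:
  targets: "0.2 1 3.5 0 0 0 0;0.2 2 2 0 0 0 0;0.2 2 1 0 0 0 0;0.2 0 0 0 0 0 0;0.2 0 0 0 0 0 0"

```text
clock: 14.18
eef_pos: [521.6, -43.2, 165.5]
tool_rot: [3.141, -0.001, -0.102]
force: [-0.8, 1.0, -0.6]
width: 51.0
gripper_force: 0.0
```

```bash
python3 - <<'E'
from h import *
go(535,-58,70,-0.1);go(535,-58,42,-0.1)
E
```

```text
from [521.6 -43.2 165.5] yaw -0.102 -> cm [1.48 1.34 9.55] turn -0.1
from [521.6 -43.2 165.5] yaw -0.102 -> cm [ 1.48  1.34 12.35] turn -0.1
```

>>> move_arm:
  targets: "0.2 0.8 0.7 1 0 0 0;0.2 0.7 0.65 2 0 0 0;0.2 0 0 3 0 0 0;0.2 0 0 2.5 0 0 0;0.2 0 0 1 0 0 0"

```text
clock: 14.6
eef_pos: [532.1, -56.3, 66.8]
tool_rot: [3.141, 0.006, -0.098]
force: [-0.9, 0.1, -0.9]
width: 51.2
gripper_force: 0.0
```

```bash
python3 - <<'E'
from h import *
d=cam("wrist");go(535,-58,42,-0.1)
for k,lo,hi in(("blue",(105,120,60),(125,255,255)),("amber",(4,110,25),(18,255,255))):
  for c in blobs(d,lo,hi,150):
    x,y,w,h=cv2.boundingRect(c);print(k,(x,y,w,h),plane(d,[(x+w/2,y),(x+w/2,y+h)],68).round()[:,:2].tolist())
E
```

```text
from [531.7 -56.2  66.4] yaw -0.098 -> cm [0.35 0.15 2.44] turn 0.1
blue (285, 164, 82, 49) [[594.0, -65.0], [575.0, -63.0]]
amber (269, 208, 111, 82) [[577.0, -62.0], [542.0, -59.0]]
amber (610, 197, 30, 103) [[570.0, -180.0], [524.0, -187.0]]
amber (292, 383, 63, 45) [[494.0, -54.0], [468.0, -51.0]]
amber (618, 368, 22, 48) [[489.0, -194.0], [461.0, -199.0]]
```

>>> move_arm:
  targets: "0.2 0.3 0.15 1.2 0 0 0;0.2 0 0 1.0 0 0 0;0.2 0 0 0.2 0 0 0;-1 0 0 0 0 0 0;-1 0 0 0 0 0 0"

```text
clock: 15.07
eef_pos: [537.8, -58.6, 46.6]
tool_rot: [-3.141, -0.001, -0.1]
force: [0.7, 1.9, 0.1]
width: 28.5
gripper_force: 60.6
```

>>> move_arm:
  targets: "-1 0 0 0 0 0 0;-1 0 0 0 0 0 0"

```text
clock: 15.23
eef_pos: [537.9, -58.7, 46.7]
tool_rot: [-3.141, -0.001, -0.1]
force: [-0.0, 1.1, 0.3]
width: 28.8
gripper_force: 59.1
```

>>> move_arm:
  targets: "-1 0 0 -1 0 0 0;-1 0 0 -3 0 0 0;-1 0 0 -4 0 0 0;-1 0 0 -4 0 0 0;-1 0 -2 0 0 0 -5.73"

```text
clock: 15.65
eef_pos: [543.8, -44.0, 174.0]
tool_rot: [3.137, -0.013, -0.006]
force: [1.3, 0.1, -1.2]
width: 28.4
gripper_force: 59.3
```

>>> move_arm:
  targets: "-1 -0.5 -4 0 0 0 0;-1 -0.5 -4 0 0 0 0;-1 -0.5 -4 0 0 0 0;-1 -0.5 -4 0 0 0 0;-1 -0.5 -4 0 0 0 0"

```text
clock: 16.07
eef_pos: [514.0, 162.6, 167.2]
tool_rot: [-3.142, -0.001, -0.001]
force: [1.0, -0.6, -1.5]
width: 28.6
gripper_force: 59.4
```

>>> move_arm:
  targets: "-1 0 -4 0 0 0 0;-1 0 -3 0 0 0 0;-1 0 -2.5 0 0 0 0;-1 0 0 0 0 0 0;-1 0 0 0 0 0 0"

```text
clock: 16.48
eef_pos: [513.9, 257.9, 166.8]
tool_rot: [-3.141, -0.001, 0.004]
force: [0.1, -1.5, -1.3]
width: 28.2
gripper_force: 59.4
```

>>> move_arm:
  targets: "-1 -0.95 -0.5 1 0 0 0;-1 0 0 3.5 0 0 0;-1 0 0 3.5 0 0 0;-1 0 0 3.5 0 0 0;-1 0 0 2 0 0 0"

```text
clock: 16.9
eef_pos: [503.9, 257.8, 28.6]
tool_rot: [3.138, 0.003, -0.002]
force: [-0.7, 0.3, -0.4]
width: 28.7
gripper_force: 59.5
```

>>> move_arm:
  targets: "-1 0 0 0.5 0 0 0;-1 0 0 0 0 0 0;-1 0 0 0.2 0 0 0;-1 0 0 0.2 0 0 0;-1 0 0 0 0 0 0"

```text
clock: 17.32
eef_pos: [505.9, 261.0, 23.3]
tool_rot: [-3.141, -0.002, -0.001]
force: [0.2, 0.7, -1.7]
width: 28.6
gripper_force: 59.4
```

>>> move_arm:
  targets: "-1 -0.1 0 0.2 0 0 0;-1 0 0 0.2 0 0 0;-1 0 0 0 0 0 0;-1 0 0 0 0 0 0"

```text
clock: 17.65
eef_pos: [505.0, 263.0, 19.2]
tool_rot: [-3.139, -0.003, 0.001]
force: [0.3, 3.3, 6.0]
width: 28.6
gripper_force: 60.0
```

>>> move_arm:
  targets: "-1 0 0 0.15 0 0 0;-1 0 0 0 0 0 0;-1 0 0 0 0 0 0"

```text
clock: 17.9
eef_pos: [505.2, 264.0, 18.0]
tool_rot: [-3.137, -0.004, 0.001]
force: [-0.7, 4.1, 7.9]
width: 28.3
gripper_force: 60.5
```

>>> move_arm:
  targets: "0 0 0 0 0 0 0;0 0 0 0 0 0 0;0 0 0 0 0 0 0;0 0 0 -1 0 0 0;0 0 0 -3 0 0 0"

```text
clock: 18.32
eef_pos: [501.1, 259.0, 53.8]
tool_rot: [3.137, 0.007, -0.0]
force: [-0.7, -0.5, -0.6]
width: 42.7
gripper_force: 0.0
```

>>> move_arm:
  targets: "0.2 0 0 -4 0 0 0;0.2 0 0 -4 0 0 0;0.2 0 0 -4 0 0 5.73;0.2 0 2 -4 0 0 0;0.2 0 4 -2 0 0 0"

```text
clock: 18.73
eef_pos: [500.0, 210.7, 237.7]
tool_rot: [-3.134, -0.007, -0.093]
force: [1.7, 0.2, 0.5]
width: 51.1
gripper_force: 0.0
```

>>> move_arm:
  targets: "0.2 2 4 0 0 0 0;0.2 2 4 0 0 0 0;0.2 2 3 0 0 0 0;0.2 2 2 0 0 0 0;0.2 1 0 0 0 0 0"

```text
clock: 19.15
eef_pos: [574.3, 64.7, 233.2]
tool_rot: [3.137, -0.001, -0.11]
force: [0.9, -0.7, -0.2]
width: 51.3
gripper_force: 0.0
```

>>> move_arm:
  targets: "0.2 0 0 0 0 0 0;0.2 0 0 0 0 0 0"

```text
clock: 19.32
eef_pos: [572.2, 72.9, 232.5]
tool_rot: [-3.141, 0.001, -0.101]
force: [-0.1, -0.4, -0.1]
width: 51.2
gripper_force: 0.0
```

```bash
python3 - <<'E'
from h import *
d=cam("wrist");cv2.imwrite("pics/w6.png",d["color"][:,:,::-1])
np.savez("w6.npz",**{k:d[k] for k in("color","K","R","t")});s=read_state();print(s["eef_pos"],s["tool_rot"],s["width"])
h=cv2.cvtColor(d["color"],cv2.COLOR_RGB2HSV)
for c in blobs(d,(0,150,100),(4,255,255),30):print("red",cv2.minAreaRect(c))
E
```

```text
[571.62735146  73.78715362 232.4547168 ] [-3.14111982e+00  1.57469501e-03 -9.89013523e-02] 51.43360585106814
red ((376.0650634765625, 399.1654357910156), (26.644359588623047, 17.498699188232422), 37.56858825683594)
```

View pics/w6.png

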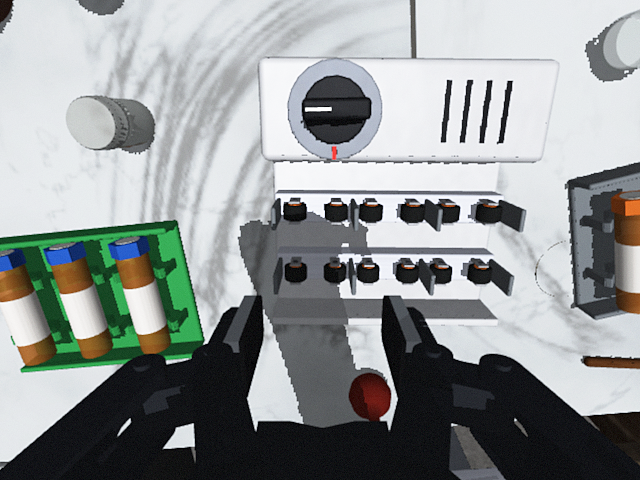

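The picture shows the three blue tubes in the green rack. The knob bar spans (304,107)-(370,106) with its white pointer at the left end, which is about 90° clockwise from the red mark at (334,153).

```bash
python3 - <<'E'
from h import *
d=dict(np.load("w6.npz"))
a=plane(d,[(304,107),(370,106)],126);print(a.round(),a.mean(0).round(), "disc",plane(d,[(335,109)],94).round(),"red",plane(d,[(334,153)],84).round())
v=a[0]-a[1];print("pointer dir",np.arctan2(v[1],v[0]))
print("wheels",plane(d,[(315,212),(315,271),(391,212),(388,271),(469,212),(462,271)],50).round())
t=[(130,245),(150,350)];print("t3",plane(d,t,40).round())
c=a.mean(0);go(c[0],c[1],103,-0.1-np.pi/2);print(read_state()["qpos"].round(2))
E
```

```text
[[660.  75. 126.]
 [657.  33. 126.]] [658.  54. 126.] disc [[658.  54.  94.]] red [[626.  58.  84.]]
pointer dir 1.484188489154769
wheels [[573.  79.  50.]
 [515.  85.  50.]
 [566.  10.  50.]
 [508.  15.  50.]
 [559. -61.  50.]
 [501. -56.  50.]]
t3 [[556. 262.  40.]
 [438. 272.  40.]]
from [571.6  73.8 232.5] yaw -0.099 -> cm [ 1.09 -8.83 12.95] turn 90.1
[-0.12  0.52 -0.09  1.72  0.05  0.9  -1.9 ]
```

>>> move_arm:
  targets: "0.2 3 0.4 0 0 0 0;0.2 3 0.4 0 0 0 0;0.2 2.8 0.3 0 0 0 0;0.2 0 0 0 0 0 -6.98;0.2 0 0 0 0 0 -6.98"

```text
clock: 19.78
eef_pos: [659.2, 54.4, 231.9]
tool_rot: [-3.141, 0.001, 0.151]
force: [0.1, 0.3, 0.4]
width: 50.8
gripper_force: 0.0
```

>>> move_arm:
  targets: "0.2 0 0 0 0 0 -6.98;0.2 0 0 0 0 0 -6.98;0.2 0 0 0 0 0 -6.98;0.2 0 0 0 0 0 -6.98;0.2 0 0 0 0 0 -6.98"

```text
clock: 20.2
eef_pos: [657.9, 55.2, 232.6]
tool_rot: [-3.141, 0.001, 0.762]
force: [0.4, -0.6, 0.2]
width: 51.4
gripper_force: 0.0
```

>>> move_arm:
  targets: "0.2 0 0 0 0 0 -6.98;0.2 0 0 0 0 0 -6.98;0.2 0 0 0 0 0 -6.98;0.2 0 0 0 0 0 -6.98;0.2 0 0 0 0 0 -6.98"

```text
clock: 20.62
eef_pos: [657.9, 55.1, 232.7]
tool_rot: [-3.141, 0.0, 1.371]
force: [-0.3, 0.8, -0.3]
width: 51.3
gripper_force: 0.0
```

>>> move_arm:
  targets: "0.2 0 0 0 0 0 -6.98;0.2 0 0 0 0 0 0;0.2 0 0 0 0 0 0"

```text
clock: 20.87
eef_pos: [658.4, 54.5, 232.6]
tool_rot: [-3.141, -0.0, 1.483]
force: [-0.4, 0.0, -0.5]
width: 51.3
gripper_force: 0.0
```

```bash
python3 - <<'E'
from h import *
go(658,54,103,1.484);s=read_state();print(s["qpos"].round(2),s["tool_rot"])
d=cam("wrist");f=cam("scene")
w=cv2.inRange(d["color"],(0,0,0),(50,50,50));cv2.imwrite("pics/w7.png",d["color"][:,:,::-1])
print(proj(d,[[658,54,126],*[[658+r*np.cos(1.484),54+r*np.sin(1.484),126] for r in(-23,23)],[*s["eef_pos"][:2],126]]).round())
E
```

```text
from [658.4  54.5 232.6] yaw 1.483 -> cm [-0.05 -0.03 12.96] turn -0.1
[ 0.16  0.69 -0.5   1.47  0.35  1.08 -0.51] [-3.14073456e+00 -2.85468290e-04  1.48262996e+00]
[[323. 238.]
 [323. 268.]
 [323. 207.]
 [324. 238.]]
```

View pics/w7.png

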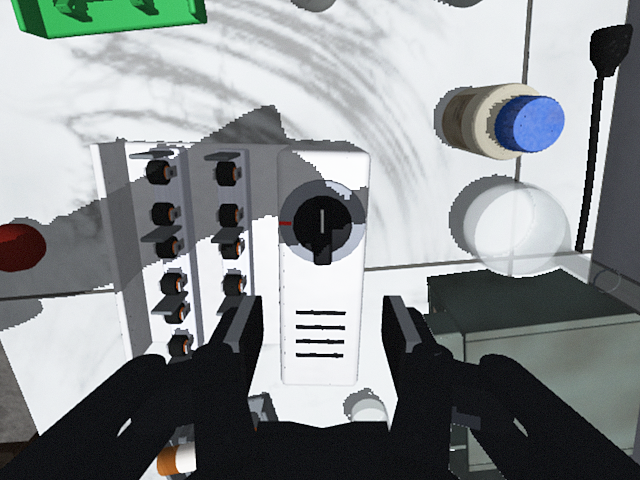

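The bar lies on the tool axis at u≈323, v 205-265. I'll descend, grip it and turn.

>>> move_arm:
  targets: "0.2 0 0 3.5 0 0 0;0.2 0 0 3.5 0 0 0;0.2 0 0 3 0 0 0;0.2 0 0 2 0 0 0;0.2 0 0 0.9 0 0 0"

```text
clock: 21.38
eef_pos: [656.9, 52.9, 100.1]
tool_rot: [-3.136, 0.002, 1.483]
force: [-0.6, -0.3, -0.7]
width: 51.3
gripper_force: 0.0
```

>>> move_arm:
  targets: "0.2 0 0 0 0 0 0;-1 0 0 0 0 0 0;-1 0 0 0 0 0 0;-1 0 0 0 0 0 0;-1 0 0 0 0 0 0"

```text
clock: 21.8
eef_pos: [658.5, 53.7, 105.5]
tool_rot: [-3.141, 0.0, 1.484]
force: [-5.4, -0.2, 7.1]
width: 12.7
gripper_force: 60.3
```

>>> move_arm:
  targets: "-1 0 0 0 0 0 -6;-1 0 0 0 0 0 -6;-1 0 0 0 0 0 -6;-1 0 0 0 0 0 -6;-1 0 0 0 0 0 -6"

```text
clock: 22.22
eef_pos: [659.1, 53.8, 105.6]
tool_rot: [3.141, -0.0, 2.012]
force: [-2.9, 1.0, 3.7]
width: 12.6
gripper_force: 60.0
```

>>> move_arm:
  targets: "-1 0 0 0 0 0 -6;-1 0 0 0 0 0 -6;-1 0 0 0 0 0 -6;-1 0 0 0 0 0 -6;-1 0 0 0 0 0 -6"

```text
clock: 22.63
eef_pos: [659.5, 54.3, 105.6]
tool_rot: [3.14, 0.001, 2.536]
force: [-2.6, 1.9, 2.9]
width: 12.6
gripper_force: 59.8
```

>>> move_arm:
  targets: "-1 0 0 0 0 0 -6;-1 0 0 0 0 0 -6;-1 0 0 0 0 0 -6;-1 0 0 0 0 0 -5;-1 0 0 0 0 0 0"

```text
clock: 23.05
eef_pos: [659.7, 54.7, 105.6]
tool_rot: [3.139, 0.001, 2.935]
force: [-2.4, 2.5, 5.0]
width: 12.5
gripper_force: 60.1
```

```bash
python3 - <<'E'
from h import *
s=read_state();print(s)
E
```

```text
{'clock': 23.05, 'qpos': array([ 0.31166724,  0.91852235, -0.80786593,  1.5748516 ,  0.7589037 ,
        0.98338762,  0.62789551]), 'qd': array([-0.01079596, -0.00607271,  0.02101664,  0.00095308, -0.0183349 ,
       -0.01288233, -0.09907135]), 'tau': array([  1.81458816, -57.5606811 , -10.55992484, -14.24269974,
         1.05952039,  -0.06558621,   0.72941227]), 'eef_pos': array([659.6987817 ,  54.73518195, 105.57472391]), 'tool_rot': array([3.13871511e+00, 1.29345662e-03, 2.93491520e+00]), 'force': array([-2.36305339,  2.4594979 ,  5.04180157]), 'torque': array([0.48699539, 0.59905113, 0.04607675]), 'gripper_force': 60.098522901535034, 'width': 12.543399254206813}
```

>>> move_arm:
  targets: "-1 0 0 0 0 0 -2;-1 0 0 0 0 0 -2;-1 0 0 0 0 0 0;-1 0 0 0 0 0 0"

```text
clock: 23.38
eef_pos: [659.7, 54.8, 105.6]
tool_rot: [3.139, 0.002, 3.001]
force: [-3.0, 3.4, 5.5]
width: 12.6
gripper_force: 60.1
```

```bash
python3 - <<'E'
from h import *
s=read_state();print(s["tool_rot"],s["torque"],s["force"])
E
```

```text
[3.13919336e+00 1.69031792e-03 3.00101350e+00] [0.67776806 0.59002871 0.06420322] [-2.95900294  3.38930241  5.49358528]
```

>>> move_arm:
  targets: "-1 0 0 0 0 0 -2;-1 0 0 0 0 0 -2;-1 0 0 0 0 0 0;-1 0 0 0 0 0 0"

```text
clock: 23.72
eef_pos: [659.7, 54.9, 105.6]
tool_rot: [3.138, 0.001, 3.066]
force: [-3.0, 2.5, 4.7]
width: 12.7
gripper_force: 63.8
```

>>> move_arm:
  targets: "-1 0 0 0 0 0 -2;-1 0 0 0 0 0 -2;-1 0 0 0 0 0 0;-1 0 0 0 0 0 0"

```text
clock: 24.05
eef_pos: [660.5, 54.7, 105.7]
tool_rot: [3.138, 0.003, 3.135]
force: [-2.2, 2.9, 5.7]
width: 12.5
gripper_force: 91.1
```

```bash
python3 - <<'E'
from h import *
s=read_state();print(s["tool_rot"],s["torque"],s["force"])
E
```

```text
[3.13815784e+00 2.87868800e-03 3.13546073e+00] [ 0.71992578  0.24791786 -1.47881447] [-2.2204566  2.9478693  5.731878 ]
```

Torque jumped to -1.5 N m, so the knob is at its stop. I'll release it, lift and swing back.

>>> move_arm:
  targets: "0 0 0 0 0 0 0;0 0 0 0 0 0 0;0 0 0 0 0 0 0;0 0 0 -2 0 0 0;0 0 0 -4 0 0 0"

```text
clock: 24.47
eef_pos: [656.2, 50.7, 159.1]
tool_rot: [-3.138, -0.009, -3.142]
force: [1.1, -0.1, -0.6]
width: 42.5
gripper_force: 0.0
```

>>> move_arm:
  targets: "0 0 0 -4 0 0 0;0 0 0 -3 0 0 7;0 2 0 0 0 0 7;0 2 0 0 0 0 7;0 0 0 0 0 0 7"

```text
clock: 24.88
eef_pos: [616.7, 61.1, 234.4]
tool_rot: [-3.14, -0.001, 2.649]
force: [-0.4, 0.2, -0.4]
width: 43.0
gripper_force: 0.0
```

>>> move_arm:
  targets: "0 0 0 0 0 0 7;0 0 0 0 0 0 7;0 0 0 0 0 0 7;0 0 0 0 0 0 7;0 0 0 0 0 0 7"

```text
clock: 25.3
eef_pos: [619.9, 59.7, 233.5]
tool_rot: [-3.141, 0.001, 2.036]
force: [0.5, 0.9, 0.7]
width: 42.6
gripper_force: 0.0
```

>>> move_arm:
  targets: "0 0 0 0 0 0 7;0 0 0 0 0 0 7;0 0 0 0 0 0 7;0 0 0 0 0 0 7;0 0 0 0 0 0 7"

```text
clock: 25.72
eef_pos: [619.9, 59.8, 233.5]
tool_rot: [3.142, 0.001, 1.425]
force: [0.2, -0.1, -0.7]
width: 42.5
gripper_force: 0.0
```

>>> move_arm:
  targets: "0 0 0 0 0 0 7;0 0 0 0 0 0 7;0 0 0 0 0 0 7;0 0 0 0 0 0 7;0 0 0 0 0 0 7"

```text
clock: 26.13
eef_pos: [619.9, 59.9, 233.5]
tool_rot: [3.141, 0.001, 0.814]
force: [0.1, -0.0, 0.9]
width: 42.5
gripper_force: 0.0
```

>>> move_arm:
  targets: "0 0 0 0 0 0 7;0 0 0 0 0 0 7;0 0 0 0 0 0 0;0 0 0 0 0 0 0"

```text
clock: 26.47
eef_pos: [619.9, 60.2, 233.5]
tool_rot: [3.141, 0.0, 0.58]
force: [0.5, -0.1, -0.0]
width: 42.6
gripper_force: 0.0
```

```bash
python3 - <<'E'
from h import *
s=read_state();print(s["eef_pos"],s["tool_rot"],s["qpos"].round(2))
E
```

```text
[619.89941775  60.22382881 233.54269474] [3.14090280e+00 4.56692391e-04 5.79601206e-01] [ 0.03  0.6  -0.29  1.59  0.19  0.98 -1.31]
```

>>> move_arm:
  targets: "0.2 0 0 0 0 0 5.94;0.2 0 0 0 0 0 5.94;0.2 0 0 0 0 0 5.94;0.2 0 0 0 0 0 5.94;0.2 0 0 0 0 0 0"

```text
clock: 26.88
eef_pos: [619.9, 60.3, 233.5]
tool_rot: [3.141, 0.0, 0.162]
force: [-0.2, -0.6, -0.5]
width: 51.2
gripper_force: 0.0
```

>>> move_arm:
  targets: "0.2 -2 3.1 0 0 0 0;0.2 -2 3.1 0 0 0 0;0.2 -2 3.1 0 0 0 0;0.2 -2 3.1 0 0 0 0;0.2 -2 3.1 0 0 0 0"

```text
clock: 27.3
eef_pos: [545.3, -110.2, 233.5]
tool_rot: [3.141, 0.0, 0.168]
force: [0.2, -1.0, 0.5]
width: 51.0
gripper_force: 0.0
```

>>> move_arm:
  targets: "0.2 -2 3.1 0 0 0 0;0.2 -2 3.1 0 0 0 0;0.2 -2 3.1 0 0 0 0;0.2 -2 3.1 0 0 0 0;0.2 -2 3.1 0 0 0 0"

```text
clock: 27.72
eef_pos: [471.4, -279.3, 233.6]
tool_rot: [3.141, -0.0, 0.167]
force: [1.1, -1.4, -0.3]
width: 51.1
gripper_force: 0.0
```

>>> move_arm:
  targets: "0.2 0 0 0 0 0 0;0.2 0 0 0 0 0 0"

```text
clock: 27.88
eef_pos: [470.8, -280.5, 233.4]
tool_rot: [3.141, 0.001, 0.16]
force: [0.7, 0.0, -0.7]
width: 51.2
gripper_force: 0.0
```

```bash
python3 - <<'E'
from h import *
d=cam("wrist");f=cam("scene")
np.savez("w8.npz",**{k:d[k] for k in("color","K","R","t")});s=read_state();print(s["eef_pos"],s["tool_rot"])
a=cv2.resize(f["color"][215:255,270:320],(320,240),interpolation=cv2.INTER_CUBIC)
im=d["color"].copy();im[240:,320:]=a;cv2.imwrite("pics/w8.png",im[:,:,::-1])
E
```

```text
[ 472.82138242 -276.89099817  233.4975027 ] [-3.14075699e+00 -6.01020881e-04  1.64961733e-01]
```

View pics/w8.png

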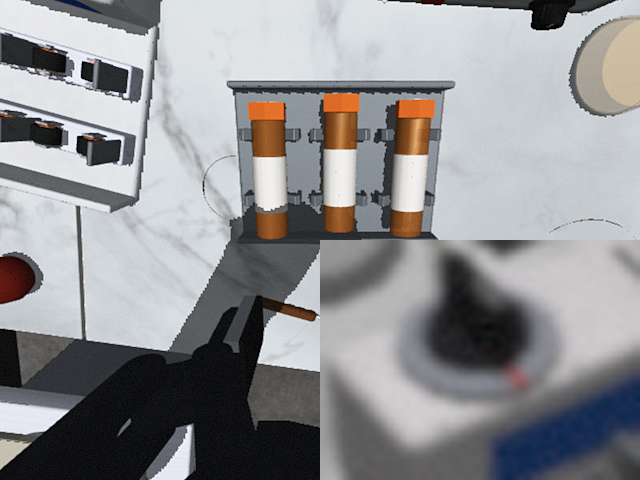

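The three orange tubes show at u≈269, 341 and 410, parallel to the tool, with caps at v≈100 and tails at v≈235.

```bash
python3 - <<'E'
from h import *
d=dict(np.load("w8.npz"))
e=plane(d,[(266,102),(272,237),(342,94),(340,232),(415,100),(406,236)],42)
for i in range(3):
    m=(e[2*i]+e[2*i+1])/2;v=e[2*i]-e[2*i+1];print(m.round(1),np.hypot(*v[:2]).round(),np.arctan2(v[1],v[0]).round(3))
print("ribs",plane(d,[(341,133),(341,198)],28).round().tolist(),"lips",plane(d,[(228,84),(454,84),(237,238)],34).round().tolist())
m=(e[0]+e[1])/2;go(m[0],m[1],60,0.165)
E
```

```text
[ 497.  -227.8   42. ] 122.0 0.161
[ 513.  -291.4   42. ] 123.0 0.161
[ 518.7 -354.4   42. ] 122.0 0.167
ribs [[542.0, -287.0, 28.0], [482.0, -298.0, 28.0]] lips [[566.0, -183.0, 34.0], [598.0, -376.0, 34.0], [428.0, -203.0, 34.0]]
from [ 472.8 -276.9  233.5] yaw 0.165 -> cm [ 3.19 -4.44 17.35] turn -0.0
```

>>> move_arm:
  targets: "0.2 1.6 -2.2 3 0 0 0;0.2 1.6 -2.25 3 0 0 0;0.2 0 0 4 0 0 0;0.2 0 0 4 0 0 0;0.2 0 0 2 0 0 0"

```text
clock: 28.4
eef_pos: [496.0, -224.6, 69.8]
tool_rot: [-3.137, 0.003, 0.169]
force: [0.3, -0.6, -0.0]
width: 51.0
gripper_force: 0.0
```

>>> move_arm:
  targets: "0.2 0 0 0 0 0 0;0.2 0 0 0 0 0 0"

```text
clock: 28.57
eef_pos: [497.2, -226.6, 72.9]
tool_rot: [-3.14, 0.001, 0.166]
force: [-0.4, -0.2, 0.1]
width: 51.4
gripper_force: 0.0
```

```bash
python3 - <<'E'
from h import *
go(497,-228,17,0.165);d=cam("wrist")
for k,lo,hi in(("amb/or",(4,110,25),(18,255,255)),):
  for c in blobs(d,lo,hi,300):
    x,y,w,h=cv2.boundingRect(c);print(k,(x,y,w,h),plane(d,[(x+w/2,y),(x+w/2,y+h)],40).round()[:,:2].tolist())
E
```

```text
from [ 497.2 -226.6   72.9] yaw 0.166 -> cm [-0.04  0.13  5.59] turn 0.0
amb/or (542, 157, 98, 102) [[579.0, -341.0], [531.0, -361.0]]
amb/or (421, 147, 82, 102) [[574.0, -280.0], [525.0, -294.0]]
amb/or (292, 159, 67, 103) [[558.0, -218.0], [506.0, -227.0]]
amb/or (519, 331, 68, 58) [[487.0, -357.0], [450.0, -371.0]]
amb/or (298, 343, 53, 47) [[459.0, -235.0], [428.0, -240.0]]
```

>>> move_arm:
  targets: "0.2 -0.1 0.1 2 0 0 0;0.2 0 0 2 0 0 0;0.2 0 0 1.2 0 0 0;0.2 0 0 0.4 0 0 0;0.2 0 0 0 0 0 0"

```text
clock: 29.03
eef_pos: [496.5, -229.6, 17.9]
tool_rot: [3.142, -0.0, 0.162]
force: [0.0, -0.3, -0.0]
width: 51.2
gripper_force: 0.0
```

>>> move_arm:
  targets: "-1 0 0 0 0 0 0;-1 0 0 0 0 0 0;-1 0 0 0 0 0 0;-1 0 0 0 0 0 0"

```text
clock: 29.37
eef_pos: [496.6, -227.9, 19.0]
tool_rot: [-3.14, -0.001, 0.163]
force: [-1.5, 4.0, 5.4]
width: 28.4
gripper_force: 58.6
```

>>> move_arm:
  targets: "-1 0 0 -1 0 0 0;-1 0 0 -3 0 0 0;-1 0 0 -4 0 0 0;-1 0 0 -4 0 0 0;-1 0 0 -3 0 0 0"

```text
clock: 29.78
eef_pos: [496.9, -230.6, 171.8]
tool_rot: [3.139, -0.004, 0.161]
force: [0.6, -0.0, -0.7]
width: 28.2
gripper_force: 59.3
```

```bash
python3 - <<'E'
from h import *
go(544,82,150,-0.1);go(530,-58,150,-0.1)
E
```

```text
from [ 496.9 -230.6  171.8] yaw 0.161 -> cm [  1.56 -31.57   2.18] turn 15.0
from [ 496.9 -230.6  171.8] yaw 0.161 -> cm [  1.57 -17.5    2.18] turn 15.0
```

>>> move_arm:
  targets: "-1 0 0 0 0 0 5;-1 0 0 0 0 0 5;-1 0 0 0 0 0 5;-1 0.2 -3.5 0 0 0 0;-1 0.2 -3.5 0 0 0 0"

```text
clock: 30.2
eef_pos: [507.0, -162.7, 169.0]
tool_rot: [3.14, -0.003, -0.107]
force: [0.1, 1.6, -1.0]
width: 28.5
gripper_force: 59.4
```

>>> move_arm:
  targets: "-1 0.2 -3.5 0 0 0 0;-1 0.2 -3.5 0 0 0 0;-1 0.2 -3.5 0 0 0 0;-1 0.2 -3.5 0 0 0 0;-1 0.2 -3.5 0 0 0 0"

```text
clock: 30.62
eef_pos: [534.9, 13.9, 169.0]
tool_rot: [-3.142, -0.002, -0.101]
force: [0.6, -0.7, -0.5]
width: 28.6
gripper_force: 59.4
```

>>> move_arm:
  targets: "-1 0.2 -3.5 0 0 0 0;-1 0 -2 0 0 0 0;-1 0 -1 0 0 0 0;-1 0 0 0 0 0 0;-1 0 0 0 0 0 0"

```text
clock: 31.03
eef_pos: [543.0, 75.7, 168.1]
tool_rot: [3.14, -0.001, -0.101]
force: [-0.4, 0.1, -0.9]
width: 28.5
gripper_force: 59.4
```

```bash
python3 - <<'E'
from h import *
go(544,82,47,-0.1)
E
```

```text
from [543.   75.7 168.1] yaw -0.101 -> cm [ 0.04 -0.64 12.11] turn -0.0
```

>>> move_arm:
  targets: "-1 0 -0.65 2 0 0 0;-1 0 0 3 0 0 0;-1 0 0 3 0 0 0;-1 0 0 2 0 0 0;-1 0 0 1 0 0 0"

```text
clock: 31.45
eef_pos: [542.0, 79.9, 55.3]
tool_rot: [3.139, 0.004, -0.104]
force: [-0.0, -0.4, -0.6]
width: 28.5
gripper_force: 59.4
```

>>> move_arm:
  targets: "-1 0 0 0 0 0 0;-1 0 0 0 0 0 0;-1 0 0 0 0 0 0"

```text
clock: 31.7
eef_pos: [544.8, 82.7, 58.8]
tool_rot: [-3.141, -0.002, -0.102]
force: [0.0, -0.4, -0.9]
width: 28.3
gripper_force: 59.4
```

>>> move_arm:
  targets: "-1 0 0 0.5 0 0 0;-1 0 0 0.4 0 0 0;-1 0 0 0 0 0 0;-1 0 0 0 0 0 0"

```text
clock: 32.03
eef_pos: [543.6, 83.5, 48.6]
tool_rot: [3.142, -0.0, -0.1]
force: [0.1, -0.0, -1.8]
width: 28.2
gripper_force: 59.4
```

>>> move_arm:
  targets: "-1 0 0 0.15 0 0 0;-1 0 0 0 0 0 0;-1 0 0 0 0 0 0"

```text
clock: 32.28
eef_pos: [543.7, 82.8, 47.1]
tool_rot: [3.141, -0.0, -0.101]
force: [-0.9, -2.2, 0.6]
width: 28.5
gripper_force: 59.6
```

>>> move_arm:
  targets: "-1 0 0 0.15 0 0 0;-1 0 0 0 0 0 0;-1 0 0 0 0 0 0"

```text
clock: 32.53
eef_pos: [543.8, 82.6, 46.6]
tool_rot: [3.141, -0.0, -0.102]
force: [-2.8, -3.3, 12.0]
width: 28.7
gripper_force: 60.8
```

>>> move_arm:
  targets: "-1 0 0 -0.1 0 0 0;-1 0 0 0 0 0 0;0 0 0 0 0 0 0;0 0 0 0 0 0 0;0 0 0 0 0 0 0"

```text
clock: 32.95
eef_pos: [543.8, 84.4, 46.3]
tool_rot: [-3.141, -0.0, -0.099]
force: [-0.6, 0.0, -0.9]
width: 42.7
gripper_force: 0.0
```

>>> move_arm:
  targets: "0 0 0 -1 0 0 0;0 0 0 -3 0 0 0;0 0 0 -4 0 0 0;0 0 0 -4 0 0 0;0 0 0 0 0 0 0"

```text
clock: 33.37
eef_pos: [548.5, 84.8, 174.2]
tool_rot: [-3.137, -0.013, -0.1]
force: [1.1, 0.9, 0.8]
width: 42.8
gripper_force: 0.0
```

>>> move_arm:
  targets: "0 0 0 0 0 0 0;0 0 0 0 0 0 0"

```text
clock: 33.53
eef_pos: [543.4, 83.7, 166.9]
tool_rot: [-3.141, -0.0, -0.1]
force: [0.1, -1.7, -0.7]
width: 42.8
gripper_force: 0.0
```

```bash
cat > see.py <<'E'
from h import *
import sys
z=float(sys.argv[1]);d=cam("wrist");print(read_state()["eef_pos"].round(1))
for c in blobs(d,(4,110,25),(18,255,255),250):
    x,y,w,h=cv2.boundingRect(c);print((x,y,w,h),plane(d,[(x+w/2,y),(x+w/2,y+h)],z).round()[:,:2].tolist())
E
python3 see.py 68; python3 -c "
from h import *
go(513,-291.5,200,0.165)"
```

```text
[542.8  83.6 166. ]
(289, 149, 71, 74) [[605.0, 75.0], [555.0, 80.0]]
(72, 245, 52, 46) [[555.0, 240.0], [521.0, 250.0]]
(0, 251, 48, 46) [[556.0, 293.0], [522.0, 305.0]]
(304, 288, 39, 36) [[507.0, 86.0], [477.0, 89.0]]
(103, 334, 42, 38) [[484.0, 240.0], [450.0, 250.0]]
(27, 346, 46, 31) [[479.0, 300.0], [452.0, 309.0]]
from [542.8  83.6 166. ] yaw -0.1 -> cm [-9.1  36.51 -3.4 ] turn -15.2
```

>>> move_arm:
  targets: "0.2 0 0 0 0 0 -5.07;0.2 0 0 0 0 0 -5.07;0.2 0 0 0 0 0 -5.07;0.2 -0.9 3.65 0 0 0 0;0.2 -0.9 3.65 0 0 0 0"

```text
clock: 34.0
eef_pos: [536.9, 10.6, 164.8]
tool_rot: [-3.139, 0.003, 0.172]
force: [0.4, -1.7, 0.1]
width: 51.1
gripper_force: 0.0
```

>>> move_arm:
  targets: "0.2 -0.9 3.65 0 0 0 0;0.2 -0.9 3.65 0 0 0 0;0.2 -0.9 3.65 0 0 0 0;0.2 -0.9 3.65 0 0 0 0;0.2 -0.9 3.65 0 0 0 0"

```text
clock: 34.42
eef_pos: [521.9, -180.2, 164.8]
tool_rot: [-3.14, 0.003, 0.165]
force: [1.2, -0.6, -0.4]
width: 51.5
gripper_force: 0.0
```

>>> move_arm:
  targets: "0.2 -0.9 3.65 0 0 0 0;0.2 -0.9 3.65 0 0 0 0;0.2 -0.9 3.65 0 0 0 0;0.2 0 0 0 0 0 0;0.2 0 0 0 0 0 0"

```text
clock: 34.83
eef_pos: [512.7, -294.0, 164.5]
tool_rot: [-3.14, 0.003, 0.16]
force: [0.6, 0.6, -1.1]
width: 51.3
gripper_force: 0.0
```

```bash
python3 see.py 42; python3 -c "
from h import *
go(513,-291.5,18,0.165)"
```

```text
[ 513.7 -291.2  164.7]
(383, 152, 48, 66) [[579.0, -344.0], [532.0, -355.0]]
(295, 146, 44, 66) [[573.0, -281.0], [526.0, -288.0]]
(299, 273, 37, 33) [[477.0, -296.0], [449.0, -301.0]]
(378, 277, 39, 31) [[484.0, -359.0], [457.0, -365.0]]
(252, 370, 44, 21) [[382.0, -273.0], [360.0, -276.0]]
from [ 513.7 -291.2  164.7] yaw 0.163 -> cm [-0.07  0.02 14.67] turn -0.1
```

>>> move_arm:
  targets: "0.2 0 0 3.5 0 0 0;0.2 0 0 3.5 0 0 0;0.2 0 0 3 0 0 0;0.2 0 0 2.5 0 0 0;0.2 0 0 1.5 0 0 0"

```text
clock: 35.3
eef_pos: [513.4, -287.3, 22.9]
tool_rot: [-3.137, 0.004, 0.169]
force: [0.0, 0.4, -0.3]
width: 51.1
gripper_force: 0.0
```

>>> move_arm:
  targets: "0.2 0 0 0.7 0 0 0;0.2 0 0 0 0 0 0;0.2 0 0 0 0 0 0"

```text
clock: 35.55
eef_pos: [515.4, -290.0, 19.6]
tool_rot: [-3.141, -0.0, 0.167]
force: [0.0, -1.2, 0.6]
width: 50.8
gripper_force: 0.0
```

>>> move_arm:
  targets: "-1 0 0 0 0 0 0;-1 0 0 0 0 0 0;-1 0 0 0 0 0 0;-1 0 0 0 0 0 0;-1 0 0 0 0 0 0"

```text
clock: 35.97
eef_pos: [515.7, -289.7, 21.1]
tool_rot: [-3.141, -0.002, 0.166]
force: [-1.4, 4.2, 6.4]
width: 28.4
gripper_force: 58.8
```

>>> move_arm:
  targets: "-1 0 0 -1 0 0 0;-1 0 0 -3 0 0 0;-1 0 0 -4 0 0 0;-1 0 0 -4 0 0 0;-1 0 0 -3 0 0 0"

```text
clock: 36.38
eef_pos: [515.7, -292.4, 173.8]
tool_rot: [3.138, -0.003, 0.165]
force: [0.3, -0.1, -1.4]
width: 28.4
gripper_force: 59.3
```

```bash
python3 -c "
from h import *
go(537,12,150,-0.1)"
```

```text
from [ 515.7 -292.4  173.8] yaw 0.165 -> cm [ -0.92 -30.5    2.38] turn 15.2
```

>>> move_arm:
  targets: "-1 0 0 0 0 0 5.07;-1 0 0 0 0 0 5.07;-1 0 0 0 0 0 5.07;-1 0 -3.3 0 0 0 0;-1 0 -3.3 0 0 0 0"

```text
clock: 36.8
eef_pos: [521.1, -228.1, 170.8]
tool_rot: [3.139, -0.002, -0.106]
force: [1.9, 1.4, -0.5]
width: 28.2
gripper_force: 59.4
```

>>> move_arm:
  targets: "-1 0 -3.3 0 0 0 0;-1 0 -3.3 0 0 0 0;-1 0 -3.3 0 0 0 0;-1 0 -3.3 0 0 0 0;-1 0 -3.3 0 0 0 0"

```text
clock: 37.22
eef_pos: [538.3, -60.5, 170.9]
tool_rot: [3.141, -0.002, -0.101]
force: [0.0, 0.7, -0.7]
width: 28.4
gripper_force: 59.4
```

>>> move_arm:
  targets: "-1 0 -3.3 0 0 0 0;-1 -0.3 -2.5 0 0 0 0;-1 0 -1 0 0 0 0;-1 0 0 0 0 0 0;-1 0 0 0 0 0 0"

```text
clock: 37.63
eef_pos: [542.1, 5.2, 170.1]
tool_rot: [3.14, -0.001, -0.1]
force: [0.3, -1.0, -0.5]
width: 28.2
gripper_force: 59.4
```

```bash
python3 -c "
from h import *
go(541,12,60,-0.1)"
```

```text
from [542.1   5.2 170.1] yaw -0.1 -> cm [-0.18 -0.66 11.01] turn -0.0
```

>>> move_arm:
  targets: "-1 -0.2 -0.65 2 0 0 0;-1 0 0 3 0 0 0;-1 0 0 3 0 0 0;-1 0 0 2 0 0 0;-1 0 0 1 0 0 0"

```text
clock: 38.05
eef_pos: [539.0, 9.7, 57.2]
tool_rot: [3.139, 0.004, -0.104]
force: [-0.1, -0.3, -0.9]
width: 28.6
gripper_force: 59.4
```

>>> move_arm:
  targets: "-1 0 0 0.4 0 0 0;-1 0 0 0.2 0 0 0;-1 0 0 0 0 0 0;-1 0 0 0 0 0 0"

```text
clock: 38.38
eef_pos: [541.5, 12.7, 54.7]
tool_rot: [-3.141, -0.002, -0.101]
force: [-0.4, 0.1, -0.3]
width: 28.7
gripper_force: 59.4
```

>>> move_arm:
  targets: "-1 0 0.05 0.35 0 0 0;-1 0 0 0.15 0 0 0;-1 0 0 0 0 0 0;-1 0 0 0 0 0 0"

```text
clock: 38.72
eef_pos: [541.0, 12.5, 49.0]
tool_rot: [3.142, -0.001, -0.101]
force: [0.1, -0.4, 1.4]
width: 28.3
gripper_force: 59.7
```

>>> move_arm:
  targets: "-1 0 0 0.15 0 0 0;-1 0 0 0 0 0 0;-1 0 0 0 0 0 0"

```text
clock: 38.97
eef_pos: [541.1, 12.5, 48.6]
tool_rot: [3.141, -0.002, -0.101]
force: [-2.0, 0.1, 14.2]
width: 28.3
gripper_force: 61.2
```

>>> move_arm:
  targets: "-1 0 0 -0.1 0 0 0;-1 0 0 0 0 0 0;0 0 0 0 0 0 0;0 0 0 0 0 0 0;0 0 0 0 0 0 0"

```text
clock: 39.38
eef_pos: [540.1, 12.9, 47.7]
tool_rot: [-3.141, 0.001, -0.1]
force: [0.1, 0.0, -0.5]
width: 42.4
gripper_force: 0.0
```

>>> move_arm:
  targets: "0 0 0 -1 0 0 0;0 0 0 -3 0 0 0;0 0 0 -4 0 0 0;0 0 0 -4 0 0 0;0 0 0 0 0 0 0"

```text
clock: 39.8
eef_pos: [545.1, 13.0, 175.4]
tool_rot: [-3.139, -0.013, -0.1]
force: [1.6, 0.0, 0.3]
width: 42.2
gripper_force: 0.0
```

>>> move_arm:
  targets: "0 0 0 0 0 0 0;0 0 0 0 0 0 0"

```text
clock: 39.97
eef_pos: [540.0, 12.7, 168.3]
tool_rot: [3.142, 0.0, -0.1]
force: [-0.6, -0.3, -0.4]
width: 42.6
gripper_force: 0.0
```

```bash
python3 see.py 68; python3 -c "
from h import *
go(518.5,-354,165,0.165)"
```

```text
[539.5  12.6 167.4]
(189, 155, 54, 73) [[604.0, 75.0], [556.0, 85.0]]
(288, 152, 70, 73) [[599.0, 6.0], [550.0, 10.0]]
(0, 248, 41, 47) [[555.0, 225.0], [520.0, 238.0]]
(302, 290, 40, 36) [[501.0, 16.0], [472.0, 19.0]]
(207, 290, 41, 38) [[508.0, 85.0], [477.0, 91.0]]
(20, 344, 46, 31) [[477.0, 235.0], [450.0, 244.0]]
(570, 374, 70, 14) [[406.0, -200.0], [393.0, -202.0]]
from [539.5  12.6 167.4] yaw -0.1 -> cm [-8.09 35.82  0.24] turn -15.2
```

>>> move_arm:
  targets: "0.2 0 0 0 0 0 -5.07;0.2 0 0 0 0 0 -5.07;0.2 0 0 0 0 0 -5.07;0.2 -0.8 3.6 0 0 0 0;0.2 -0.8 3.6 0 0 0 0"

```text
clock: 40.43
eef_pos: [535.7, -58.9, 166.3]
tool_rot: [-3.139, 0.003, 0.172]
force: [0.6, -0.8, -0.0]
width: 51.1
gripper_force: 0.0
```

>>> move_arm:
  targets: "0.2 -0.8 3.6 0 0 0 0;0.2 -0.8 3.6 0 0 0 0;0.2 -0.8 3.6 0 0 0 0;0.2 -0.8 3.6 0 0 0 0;0.2 -0.8 3.6 0 0 0 0"

```text
clock: 40.85
eef_pos: [525.1, -246.3, 166.1]
tool_rot: [-3.139, 0.003, 0.165]
force: [0.1, 0.7, -0.3]
width: 50.8
gripper_force: 0.0
```

>>> move_arm:
  targets: "0.2 -0.8 3.6 0 0 0 0;0.2 -0.8 3.6 0 0 0 0;0.2 -0.8 3.4 0 0 0 0;0.2 0 0 0 0 0 0;0.2 0 0 0 0 0 0"

```text
clock: 41.27
eef_pos: [518.1, -356.0, 165.7]
tool_rot: [-3.14, 0.003, 0.16]
force: [-0.2, 1.2, 0.2]
width: 51.4
gripper_force: 0.0
```

```bash
python3 see.py 42; python3 -c "
from h import *
go(518,-354,18,0.165)"
```

```text
[ 519.1 -353.4  166. ]
(298, 145, 44, 67) [[579.0, -345.0], [531.0, -352.0]]
(302, 273, 36, 32) [[482.0, -360.0], [455.0, -365.0]]
from [ 519.1 -353.4  166. ] yaw 0.163 -> cm [-0.12  0.04 14.8 ] turn -0.1
```

>>> move_arm:
  targets: "0.2 -0.3 0.1 3.5 0 0 0;0.2 0 0 3.5 0 0 0;0.2 0 0 3 0 0 0;0.2 0 0 2.5 0 0 0;0.2 0 0 1.5 0 0 0"

```text
clock: 41.73
eef_pos: [516.2, -351.0, 24.2]
tool_rot: [-3.136, 0.004, 0.168]
force: [0.0, 0.1, -0.3]
width: 51.2
gripper_force: 0.0
```

>>> move_arm:
  targets: "0.2 0 0 0.7 0 0 0;0.2 0 0 0 0 0 0;0.2 0 0 0 0 0 0"

```text
clock: 41.98
eef_pos: [518.1, -353.8, 21.1]
tool_rot: [-3.141, -0.0, 0.167]
force: [0.0, -0.1, 0.7]
width: 51.0
gripper_force: 0.0
```

>>> move_arm:
  targets: "-1 0 0 0 0 0 0;-1 0 0 0 0 0 0;-1 0 0 0 0 0 0;-1 0 0 0 0 0 0;-1 0 0 0 0 0 0"

```text
clock: 42.4
eef_pos: [518.6, -354.1, 22.7]
tool_rot: [-3.141, -0.002, 0.165]
force: [-1.2, 4.3, 5.2]
width: 28.0
gripper_force: 58.8
```

>>> move_arm:
  targets: "-1 0 0 -1 0 0 0;-1 0 0 -3 0 0 0;-1 0 0 -4 0 0 0;-1 0 0 -4 0 0 0;-1 0 0 -3 0 0 0"

```text
clock: 42.82
eef_pos: [518.3, -356.2, 175.3]
tool_rot: [3.138, -0.003, 0.165]
force: [1.2, -0.1, -2.1]
width: 28.2
gripper_force: 59.3
```

```bash
python3 -c "
from h import *
go(531,-58,150,-0.1)"
```

```text
from [ 518.3 -356.2  175.3] yaw 0.165 -> cm [ -1.72 -29.8    2.53] turn 15.2
```

>>> move_arm:
  targets: "-1 0 0 0 0 0 5.07;-1 0 0 0 0 0 5.07;-1 0 0 0 0 0 5.07;-1 -0.2 -3.3 0 0 0 0;-1 -0.2 -3.3 0 0 0 0"

```text
clock: 43.23
eef_pos: [519.5, -291.4, 172.0]
tool_rot: [3.139, -0.002, -0.106]
force: [0.9, 1.4, -1.9]
width: 28.1
gripper_force: 59.4
```

>>> move_arm:
  targets: "-1 -0.2 -3.3 0 0 0 0;-1 -0.2 -3.3 0 0 0 0;-1 -0.2 -3.3 0 0 0 0;-1 -0.2 -3.3 0 0 0 0;-1 -0.2 -3.3 0 0 0 0"

```text
clock: 43.65
eef_pos: [526.9, -122.9, 172.1]
tool_rot: [3.141, -0.002, -0.101]
force: [1.0, -0.1, -1.0]
width: 28.3
gripper_force: 59.4
```

>>> move_arm:
  targets: "-1 -0.2 -3.3 0 0 0 0;-1 0 -2.5 0 0 0 0;-1 0 -0.8 0 0 0 0;-1 0 0 0 0 0 0;-1 0 0 0 0 0 0"

```text
clock: 44.07
eef_pos: [531.6, -59.0, 171.6]
tool_rot: [3.14, -0.001, -0.1]
force: [0.7, -0.9, -1.5]
width: 28.7
gripper_force: 59.5
```

```bash
python3 -c "
from h import *
go(531.5,-58,60,-0.1)"
```

```text
from [531.6 -59.  171.6] yaw -0.1 -> cm [-0.02 -0.09 11.16] turn -0.0
```

>>> move_arm:
  targets: "-1 0 -0.1 2 0 0 0;-1 0 0 3 0 0 0;-1 0 0 3 0 0 0;-1 0 0 2 0 0 0;-1 0 0 1 0 0 0"

```text
clock: 44.48
eef_pos: [529.8, -59.9, 58.7]
tool_rot: [3.14, 0.004, -0.104]
force: [-0.5, -0.3, -0.9]
width: 28.2
gripper_force: 59.5
```

>>> move_arm:
  targets: "-1 0 0 0.4 0 0 0;-1 0 0 0.2 0 0 0;-1 0 0 0 0 0 0;-1 0 0 0 0 0 0"

```text
clock: 44.82
eef_pos: [532.6, -57.5, 56.1]
tool_rot: [3.142, -0.002, -0.101]
force: [-0.1, -0.7, -1.6]
width: 28.2
gripper_force: 59.5
```

>>> move_arm:
  targets: "-1 0 0 0.35 0 0 0;-1 0 0 0.15 0 0 0;-1 0 0 0 0 0 0;-1 0 0 0 0 0 0"

```text
clock: 45.15
eef_pos: [532.2, -57.0, 50.5]
tool_rot: [-3.142, -0.001, -0.1]
force: [0.4, -0.4, 1.4]
width: 28.5
gripper_force: 59.9
```

>>> move_arm:
  targets: "-1 0 0 0.15 0 0 0;-1 0 0 0 0 0 0;-1 0 0 0 0 0 0"

```text
clock: 45.4
eef_pos: [532.2, -57.0, 50.2]
tool_rot: [3.142, -0.002, -0.101]
force: [-3.2, 0.1, 14.6]
width: 28.7
gripper_force: 61.4
```

>>> move_arm:
  targets: "-1 0 0 -0.1 0 0 0;-1 0 0 0 0 0 0;0 0 0 0 0 0 0;0 0 0 0 0 0 0;0 0 0 0 0 0 0"

```text
clock: 45.82
eef_pos: [531.3, -56.9, 49.2]
tool_rot: [3.142, 0.001, -0.1]
force: [0.2, -0.7, -0.2]
width: 42.5
gripper_force: 0.0
```

>>> move_arm:
  targets: "0 0 0 -1 0 0 0;0 0 0 -3 0 0 0;0 0 0 -4 0 0 0;0 0 -2 -4 0 0 0;0 0 -4 -4 0 0 0"

```text
clock: 46.23
eef_pos: [536.6, -12.5, 199.4]
tool_rot: [3.14, -0.002, -0.107]
force: [1.8, -0.6, 0.3]
width: 41.9
gripper_force: 0.0
```

>>> move_arm:
  targets: "0 0 -4 -3 0 0 0;0 0 -2 0 0 0 0;0 0 0 0 0 0 0;0 0 0 0 0 0 0;0 0 0 0 0 0 0"

```text
clock: 46.65
eef_pos: [541.0, 42.8, 221.1]
tool_rot: [3.14, 0.001, -0.101]
force: [0.7, -0.5, -0.9]
width: 42.9
gripper_force: 0.0
```

```bash
python3 see.py 68; python3 - <<'E'
from h import *
d=cam("wrist");cv2.imwrite("pics/w9.png",d["color"][:,:,::-1])
E
```

```text
[541.1  42.3 220.8]
(425, 143, 48, 60) [[593.0, -63.0], [545.0, -64.0]]
(247, 147, 59, 60) [[604.0, 72.0], [556.0, 79.0]]
(328, 145, 59, 60) [[599.0, 8.0], [551.0, 12.0]]
(0, 234, 46, 38) [[555.0, 296.0], [521.0, 308.0]]
(67, 229, 44, 38) [[553.0, 239.0], [520.0, 249.0]]
(418, 257, 36, 33) [[498.0, -53.0], [467.0, -53.0]]
(259, 262, 34, 31) [[508.0, 86.0], [478.0, 90.0]]
(339, 259, 35, 32) [[504.0, 16.0], [473.0, 18.0]]
(93, 306, 37, 32) [[481.0, 240.0], [448.0, 249.0]]
(567, 342, 66, 12) [[397.0, -205.0], [384.0, -207.0]]
(29, 315, 40, 27) [[477.0, 299.0], [450.0, 309.0]]
```

View pics/w9.png

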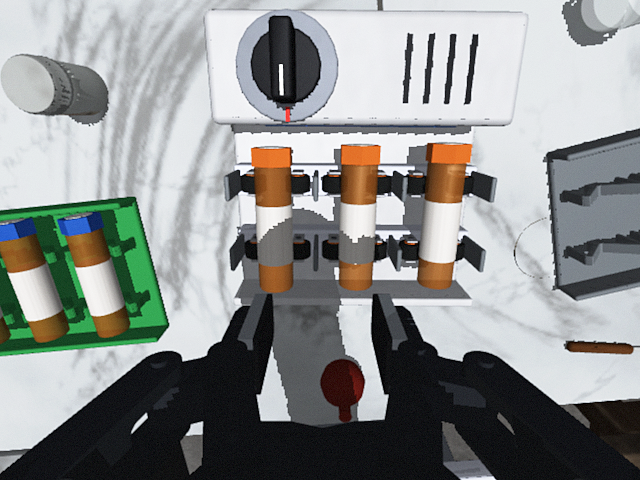

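The last picture shows three orange tubes in their lanes, the knob bar at (281,15)-(283,100) pointing at the red mark (288,115), and the blue tubes in the green rack. I'll wait for any spin to die down, then check that nothing moves.

>>> move_arm:
  targets: "0 0 0 0 0 0 0;0 0 0 0 0 0 0;0 0 0 0 0 0 0;0 0 0 0 0 0 0;0 0 0 0 0 0 0"

```text
clock: 47.17
eef_pos: [541.7, 43.7, 221.1]
tool_rot: [3.142, 0.0, -0.101]
force: [0.0, 0.4, 0.5]
width: 42.8
gripper_force: 0.0
```

>>> move_arm:
  targets: "0 0 0 0 0 0 0;0 0 0 0 0 0 0;0 0 0 0 0 0 0;0 0 0 0 0 0 0;0 0 0 0 0 0 0"

```text
clock: 47.58
eef_pos: [541.7, 44.0, 221.3]
tool_rot: [-3.142, -0.0, -0.1]
force: [-1.0, 0.5, 1.3]
width: 42.6
gripper_force: 0.0
```

>>> move_arm:
  targets: "0 0 0 0 0 0 0;0 0 0 0 0 0 0;0 0 0 0 0 0 0;0 0 0 0 0 0 0;0 0 0 0 0 0 0"

```text
clock: 48.0
eef_pos: [541.7, 43.9, 221.2]
tool_rot: [3.142, -0.0, -0.1]
force: [-0.2, 0.2, 0.2]
width: 42.8
gripper_force: 0.0
```

>>> move_arm:
  targets: "0 0 0 0 0 0 0;0 0 0 0 0 0 0;0 0 0 0 0 0 0;0 0 0 0 0 0 0;0 0 0 0 0 0 0"

```text
clock: 48.42
eef_pos: [541.7, 43.9, 221.2]
tool_rot: [3.142, -0.0, -0.1]
force: [-0.5, -0.5, 0.6]
width: 42.7
gripper_force: 0.0
```

```bash
python3 - <<'E'
from h import *
import time
d=cam("wrist")
for _ in range(8): e=cam("wrist")
v=cv2.absdiff(d["color"],e["color"])[130:300,230:480].max(2);print("diff lanes",v.mean(),(v>40).sum())
m=cv2.inRange(d["color"][10:105,240:330],(0,0,0),(22,22,22))
a=plane(d,[(281,18),(283,98)],126);w=a[1]-a[0];print("bar yaw",np.arctan2(-w[1],-w[0]))
# white pointer mark
p=cv2.inRange(d["color"][55:100,270:295],(200,200,200),(255,255,255));ys,xs=np.nonzero(p);print(len(xs))
q=plane(d,np.c_[xs+270,ys+55],126)[:,:2];k=np.linalg.svd(q-q.mean(0))[2][0];print("mark axis",np.arctan(k[1]/k[0]),q.mean(0))
E
```

```text
diff lanes 3.3478117647058823 4
bar yaw -0.10645354473217146
105
mark axis -0.10573806163999724 [644.81505137  55.89553968]
```

```bash
python3 -c "
from cell import order
print(order.finish_job())"
```

```text
the job is handed in; nothing more can be done
None
```

The job is handed in and no verdict came back: the three blue-capped tubes are in the green rack, the counter knob is at its zero stop, and the three orange-capped tubes lie still in their own lanes on the roller.

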